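# Tip the scraps into the tub and hold the caddy lid open

### The arm

A 6-joint arm with a two-finger parallel gripper is mounted at the origin on the work surface. World frame = base frame: x ahead of the robot, y to its left, z up, the work surface at z = 0. Lengths are in m, angles in rad, forces in N, time in s.
With the tool pointing down it reaches from about 0.25 to 0.775 m from the base axis. Payload 4 kg.
Tool frame: the origin (TCP) lies midway between the tips of the shut fingers; the grasp point (between the pads) lies 19 mm behind it (robot.pinch_z is the distance from the TCP to the grasp point, in m); x points along the fingers, y is the direction in which the jaws open and shut, and the axes are right-handed (so a half turn about x gives the same grasp; the last joint's range is limited). The gripper opens to 94 mm and grips with 3 to 60 N. Pads are 16 mm wide; open, the fingers measure 119 mm over their backs; the gripper's body (75 mm by 177 mm) begins 78 mm behind the grasp point.
Start: joints at [1.133, 0.087, 1.371, -0, 1.684, -0.103], TCP at [0.181, 0.519, 0.206] pointing down, gripper open.
Joint ranges: [-3.1, 3.1], [-0.76, 2.03], [0.27, 2.55], [-1.08, 4.22], [0.17, 2.65], [-2.57, 2.57]. Speed limits (rad/s): [2.79, 2.79, 3.14, 3.14, 3.14, 3.14].

### API

Orientations are given as [roll, pitch, yaw] about the fixed x, y, z axes, in that order (R = Rz(yaw) Ry(pitch) Rx(roll)).
In Python, from bench import robot, imaging gives the robot as it stands. The module is installed in compiled form; this text tells all that it offers.
- The arm moves only by the tool drive_tool, never from a script. Its argument "commands" is a list that holds one entry, the list of rows, each a list of 4 numbers: the shift along the tool's x, y, z as a fraction of full scale, then the turn about the tool's x as a fraction of full scale. A call has 1 to 20 rows; each row shifts and turns the commanded pose from where the row before left it, along the tool's axes as they then stand; what a row does not reach is not made up. Full scale, the value 1, is 0.25 m for a shift and 360 degrees for a turn. A row lasts 1/10 s, in which the tool goes at most 50 mm and 8.59 degrees, less where a joint would pass 70% of its speed; a pose out of reach is approached as far as the arm can. A call with a number of a shift or a turn outside -1 to 1 is refused whole. A call with a gripper value outside its range is refused whole. "grip" is the opening, from 0 (shut) to 1 (fully open), set as the call begins (left out, the last holds). The fingers move at their own pace and stop on an object; the grip force is fixed at half the most. Time passes only in rows, so rows that do not move let the fingers close. It gives the time, the measured TCP pose, the force and the opening at its end, in the units of the state.
- robot.get_obs(): the state, without advancing time (a new reading comes with each control period).
- imaging.snapshot(name): name is "side" or "top" or "wrist"; returns a dict with "pixels" (384x512x3 uint8, red, green, blue), "z_map" (384x512 float32, m along the optical axis (not along the pixel's ray), 0 where there is no reading), "mtx" (3x3 intrinsics, pixels), "extrinsics" (4x4, takes a point from world to camera coordinates). Camera axes: x right, y up, looking along -z (the intrinsics and any distortion apply to the point x, -y, -z); pixel columns grow to the right and rows downward; lengths in m; the calibration is good to about 2 mm. A picture is of the moment at which its call begins.
- robot.close_job(): hands the job in, once; it reports no verdict.
The state is a dict: "time": time; "joint_positions": joint angles; "qvel": joint speeds; "joint_torque": joint torques, N m; "tool_pos": TCP position; "ee_rot": TCP orientation; "wrist_force": force on the tool from outside, world axes, zero at the start; "wrist_torque": the same for the moment, N m; "width": finger opening in m.
Only numpy, scipy, OpenCV 4.12 (cv2) and the standard library are available. Lean on these libraries where they do the work, as an engineer would, in place of code of your own. Each camera call takes 0.05 s, during which the arm holds its last target.

### The job

Pick up the small metal tray by its bridge handle, tip all four food scraps off it into the open tub, and set the empty tray back down upright on the counter. Then lift the lid of the food-waste caddy by its front tab to about 60 degrees open and keep holding it there with the gripper so that I can empty the tub into it: the job finishes while you are still holding the lid, because it falls shut when let go. Leave the other things on the counter where they are.

Things in the scene. Friction and masses are not known exactly. Their poses are not given: they have to be found in the camera images.
- tray: loose rectangular aluminium tray, 150 (its x) x 138 (its y) mm, 0.25 kg, floor 4 mm thick, side and back (+x) lips 18 mm high and 4 mm thick, with no lip along its -x edge: that edge, which roughly faces the robot at the start, is where things slide off. A bridge handle arches over its middle. Origin: centre of the underside, z up. The scraps begin to slide when it is tipped about 15 to 25 degrees towards the open edge; 35 to 45 degrees empties it.
- tray_grip (a point): centre of the tray handle's wooden grip bar: a flat bar 138 mm long along the tray's y, 14 mm thick along the tray's x and 20 mm high, its centre 95 mm above the tray's underside, straight above the tray's centre; it joins two uprights at its ends. Axes as the tray's. The bar can be pinched from above across its 14 mm.
- crust_a_center (a point): centre of a bread crust, a brown block 36 x 30 x 26 mm, 20 g, starting on the tray near its open edge
- crust_b_center (a point): centre of a second, equal bread crust, starting on the tray near its back lip
- lemon_center (a point): centre of half a lemon, a yellow dome lying flat side down, 52 mm across and 27 mm high, 30 g, starting on the tray near its back lip
- cob_center (a point): centre of a slice of corn cob, a yellow upright cylinder 38 mm across and 28 mm high, 30 g, starting on the tray near its open edge
- crust_a: the first bread crust; origin at the centre of its underside
- crust_b: the second bread crust; origin at the centre of its underside
- lemon: the half lemon; origin at the centre of its flat underside
- cob: the slice of corn cob; origin at the centre of its underside
- tub: open-topped lavender plastic tub, empty and loose, 200 (its x) x 180 (its y) x 85 mm high, walls and floor 4 mm, 0.6 kg; origin: centre of the underside, z up. It stands to the left or to the right of the tray.
- caddy: food-waste caddy: a grey upright bin fixed to the counter, 170 x 170 mm and 140 mm high, with a grey hinged lid; it stands on the other side of the tray from the tub. Origin: centre of the underside; its -x side is the front, with the lid's tab, its +x side carries the hinge.
- caddy_lid (a joint): opening angle of the caddy's lid (rad): 0 shut (lying level), growing as the front of the lid rises, 1.05 at 60 degrees, at most 1.45; the lid turns about the caddy's +y axis. It starts shut, weighs about 0.35 kg, has no stay and falls shut when released.
- lid_tab (a point): point to take on the lid's tab: a flat tongue 16 mm wide (along the caddy's y), 10 mm thick and sticking 46 mm out from the lid's front edge, free on both sides and below; the point is its mid thickness, 29 mm out from the lid's front edge, 205 mm in front of the hinge axis and (lid shut) 146 mm above the counter. It moves with the lid. Pinched from above across its 16 mm it can pivot between the pads as the lid rises.
- lid_hinge (a point): middle of the lid's hinge axis, at the back of the caddy, 140.5 mm above the counter; the axis runs along the caddy's y
- mug: bystander, a white mug 76 mm across, 85 mm high; origin: centre of the underside
- bottle: bystander, a green dish-soap bottle 60 mm across, 190 mm high; origin: centre of the underside
- soap_dish: bystander, a turquoise soap dish 120 x 85 mm with a bar of soap, 28 mm high; origin: centre of the underside
- brush: bystander, a dish brush lying on the counter along its x; origin: on its underside
- spoon: bystander, a spoon lying on the counter along its x; origin: on its underside
There are look-alikes about, which are no part of the job. Leave any green look-alike of the tray alone. Leave any green look-alike of the crust_b alone.

How it is judged:
On the way, in this order (a step that is already met when the one before it is completed fails the run):
1. the tray is lifted off the counter with all four scraps on it (height (world z) of tray above 0.04 m and x of crust_a_center in the frame of tray between -0.08 and 0.08 m and y of crust_a_center in the frame of tray between -0.07 and 0.07 m and z of crust_a_center in the frame of tray between 0 and 0.06 m and x of crust_b_center in the frame of tray between -0.08 and 0.08 m and y of crust_b_center in the frame of tray between -0.07 and 0.07 m and z of crust_b_center in the frame of tray between 0 and 0.06 m and x of lemon_center in the frame of tray between -0.08 and 0.08 m and y of lemon_center in the frame of tray between -0.07 and 0.07 m and z of lemon_center in the frame of tray between 0 and 0.06 m and x of cob_center in the frame of tray between -0.08 and 0.08 m and y of cob_center in the frame of tray between -0.07 and 0.07 m and z of cob_center in the frame of tray between 0 and 0.06 m), for 0.1 s.
2. all four scraps have been tipped into the tub while the tray is off the counter (x of crust_a_center in the frame of tub between -0.1 and 0.1 m and y of crust_a_center in the frame of tub between -0.09 and 0.09 m and z of crust_a_center in the frame of tub between 0 and 0.085 m and x of crust_b_center in the frame of tub between -0.1 and 0.1 m and y of crust_b_center in the frame of tub between -0.09 and 0.09 m and z of crust_b_center in the frame of tub between 0 and 0.085 m and x of lemon_center in the frame of tub between -0.1 and 0.1 m and y of lemon_center in the frame of tub between -0.09 and 0.09 m and z of lemon_center in the frame of tub between 0 and 0.085 m and x of cob_center in the frame of tub between -0.1 and 0.1 m and y of cob_center in the frame of tub between -0.09 and 0.09 m and z of cob_center in the frame of tub between 0 and 0.085 m and height (world z) of tray_grip above 0.12 m), for 0.1 s.
3. the empty tray stands upright on the counter and is let go (angle between tray's own z axis and vertical below 0.1 rad and height (world z) of tray below 0.012 m and contact force between the fingers and tray below 0.1 N), for 0.2 s.
At the end, for the whole second after the job is handed in: The caddy's lid is held still by the robot at 60 degrees open, give or take 8 degrees, nothing else propping it; all four scraps lie in the tub, which stands upright on the counter; the tray stands upright on the counter, let go (all of step 3 and value of joint caddy_lid between 0.9076 and 1.1868 rad and velocity of joint caddy_lid between -0.1 and 0.1 rad/s and contact force between any of the fingers, the arm and caddy_lid above 0.2 N and contact force between each of tray, tub, crust_a, crust_b, lemon, cob, mug, bottle, soap_dish, brush, spoon and caddy_lid below 0.1 N and x of crust_a_center in the frame of tub between -0.1 and 0.1 m and y of crust_a_center in the frame of tub between -0.09 and 0.09 m and z of crust_a_center in the frame of tub between 0 and 0.085 m and x of crust_b_center in the frame of tub between -0.1 and 0.1 m and y of crust_b_center in the frame of tub between -0.09 and 0.09 m and z of crust_b_center in the frame of tub between 0 and 0.085 m and x of lemon_center in the frame of tub between -0.1 and 0.1 m and y of lemon_center in the frame of tub between -0.09 and 0.09 m and z of lemon_center in the frame of tub between 0 and 0.085 m and x of cob_center in the frame of tub between -0.1 and 0.1 m and y of cob_center in the frame of tub between -0.09 and 0.09 m and z of cob_center in the frame of tub between 0 and 0.085 m and angle between tub's own z axis and vertical below 0.1 rad and height (world z) of tub below 0.012 m and linear speed of tray below 0.03 m/s); the arm keeps its last pose, push and grip.
It fails at once if another thing on the counter was moved by more than 40 mm (distance of any of mug, bottle, soap_dish, brush, spoon from where it was at the start of the episode above 0.04 m).
It also fails if it takes over 72 s, if anything falls off the work surface, if the arm or the gripper's body presses on something with over 40 N, if the wrist force passes 120 N, or if a joint passes its speed limit or range.

## Working session

There is one attempt and no reset: what is moved stays moved. The work goes in short steps, Python scripts to look and compute and a tool call to move; the robot and the scene stay as the last step left them, time stands still between calls to the robot, and variables do not carry over. Pictures are saved under pics/ and viewed, and the job is handed in when it is done.

Besides the shell and the picture viewer there is one more tool, called after ">>>" by a JSON object that holds its "op" and its "data", one argument or row to a line. drive_tool: Moves the arm, as the interface text tells. Shift numbers are shares of 0.25 m and turn numbers shares of 360 degrees, none past 1 either way. Its arguments: {"type":"object","properties":{"commands":{"type":"array","items":{"type":"array","items":{"type":"array","items":{"type":"number","minimum":-1,"maximum":1}}}},"grip":{"type":"number"}},"required":["commands"]}

```bash
mkdir -p pics; ls
cat > h.py <<'E'
import numpy as np, cv2
from bench import robot, imaging
def snap(n,fn):
    s=imaging.snapshot(n); cv2.imwrite('pics/'+fn,cv2.cvtColor(s['pixels'],cv2.COLOR_RGB2BGR)); 
    np.savez('pics/'+fn+'.npz',**s); return s
def load(fn): return dict(np.load('pics/'+fn+'.npz'))
def pt(s,u,v):
    z=s['z_map'][int(v),int(u)]; K=s['mtx']; 
    c=np.array([(u-K[0,2])/K[0,0]*z,-(v-K[1,2])/K[1,1]*z,-z,1]); return (np.linalg.inv(s['extrinsics'])@c)[:3]
def cloud(s):
    z=s['z_map'];K=s['mtx'];v,u=np.mgrid[0:z.shape[0],0:z.shape[1]]
    c=np.stack([(u-K[0,2])/K[0,0]*z,-(v-K[1,2])/K[1,1]*z,-z,np.ones_like(z)],-1)
    return (c@np.linalg.inv(s['extrinsics']).T)[...,:3]
E
python3 - <<'E'
from h import *
for n in ['top','side','wrist']:
    s=snap(n,n+'0.png'); print(n,s['mtx'],np.linalg.inv(s['extrinsics']).round(3),[k for k in s])
print(robot.get_obs(),robot.pinch_z)
E
```

```text
pics
top [[487.74170707   0.         253.61562736]
 [  0.         487.74170707 185.53604347]
 [  0.           0.           1.        ]] [[-0.052  0.974 -0.22   0.2  ]
 [-0.999 -0.053  0.006  0.016]
 [-0.006  0.22   0.975  1.46 ]
 [ 0.     0.     0.     1.   ]] ['pixels', 'z_map', 'mtx', 'extrinsics']
side [[385.90900834   0.         257.95721494]
 [  0.         385.90900834 192.57558715]
 [  0.           0.           1.        ]] [[ 0.809  0.459 -0.368  0.15 ]
 [-0.588  0.636 -0.5   -0.462]
 [ 0.005  0.621  0.784  0.847]
 [ 0.     0.     0.     1.   ]] ['pixels', 'z_map', 'mtx', 'extrinsics']
wrist [[325.86237092   0.         251.67882953]
 [  0.         325.86237092 186.89399111]
 [  0.           0.           1.        ]] [[ 0.329 -0.92  -0.213  0.12 ]
 [ 0.944  0.32   0.076  0.541]
 [-0.002 -0.226  0.974  0.382]
 [ 0.     0.     0.     1.   ]] ['pixels', 'z_map', 'mtx', 'extrinsics']
{'time': 0.15, 'joint_positions': array([ 1.13292753e+00,  8.77874990e-02,  1.37188690e+00,  5.16779053e-06,
        1.68362773e+00, -1.03128948e-01]), 'qvel': array([-3.04026341e-05, -5.59677454e-04, -4.31546818e-03,  5.07900382e-04,
        1.68025831e-03,  1.46584327e-03]), 'joint_torque': array([ 1.47921404e-03, -3.40643656e+01, -3.02792966e+01,  7.19333813e-02,
        3.05143883e-02, -1.04674357e-04]), 'tool_pos': array([0.18052378, 0.51907819, 0.20458208]), 'ee_rot': array([-1.67692966,  1.56908685, -2.01166893]), 'wrist_force': array([-0.83986553, -0.06334004, -0.27698459]), 'wrist_torque': array([ 0.02372748,  0.00999454, -0.02819137]), 'width': 0.09394294497229488} 0.0188
```

View pics/top0.png

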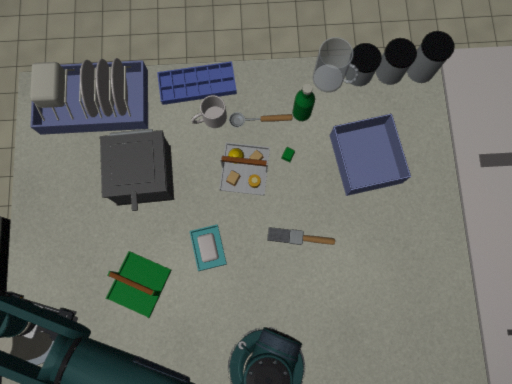

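View pics/side0.png

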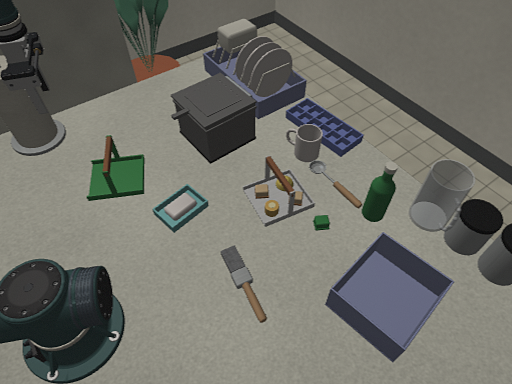

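View pics/wrist0.png

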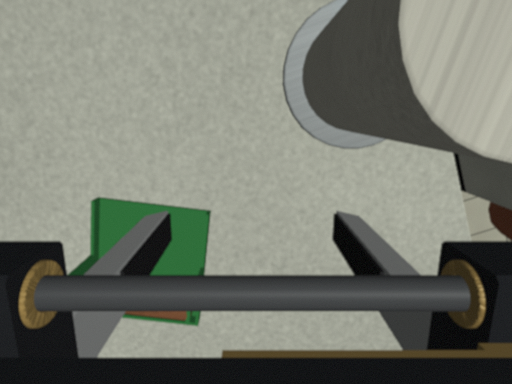

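Run:
```python
from h import *
s=load('top0.png'); c=cloud(s); im=s['pixels']
cv2.imwrite('pics/crop1.png',cv2.cvtColor(cv2.resize(im[130:210,200:310],None,fx=7,fy=7,interpolation=cv2.INTER_CUBIC),cv2.COLOR_RGB2BGR))
cv2.imwrite('pics/crop2.png',cv2.cvtColor(cv2.resize(im[115:225,90:200],None,fx=5.4,fy=5.4,interpolation=cv2.INTER_CUBIC),cv2.COLOR_RGB2BGR))
def rect(mask,n):
    p=c[mask]; r=cv2.minAreaRect((p[:,:2]*1000).astype(np.float32)); print(n,len(p),np.round(r[0],1),np.round(r[1],1),round(r[2],1),'z',p[:,2].min().round(3),p[:,2].max().round(3))
reg=lambda a,b,d,e:(lambda m:(m.__setitem__((slice(a,b),slice(d,e)),True),m)[1])(np.zeros(im.shape[:2],bool))
Z=c[...,2]
rect(reg(105,205,320,420)&(Z>.08)&(Z<.095),'tub rim')
rect(reg(125,215,95,180)&(Z>.13)&(Z<.165),'lid')
rect(reg(190,215,120,145)&(Z>.13)&(Z<.16),'tab')
rect(reg(140,200,215,275)&(Z>.09)&(Z<.12),'bar')
rect(reg(140,200,215,275)&(Z>.008)&(Z<.12),'tray')
rect(reg(80,130,290,320)&(Z>.02),'bottle')
rect(reg(90,130,190,228)&(Z>.03),'mug')
rect(reg(145,165,280,298)&(Z>.01),'greencrust')
rect(reg(220,275,188,230)&(Z>.008),'dish')
rect(reg(50,250,100,440)&(Z>.2),'tall')
```

```text
tub rim 404 [ 596.2 -341.6] [202.  182.3] 9.6 z 0.08 0.092
lid 4149 [559.7 343.8] [232.5 178.9] 2.7 z 0.13 0.159
tab 225 [473.2 346.2] [67.2 57.8] 86.3 z 0.13 0.157
bar 274 [582.1  33.9] [138.1  15.5] 80.5 z 0.09 0.113
tray 1179 [577.8  37.9] [178.4 184.5] 83.1 z 0.008 0.113
bottle 614 [533.8 -73.4] [ 59.5 689.7] 70.0 z 0.02 1.46
mug 495 [516.4 107.3] [648.4 118.8] 5.6 z 0.03 1.46
greencrust 124 [ 618.7 -101.6] [30.  36.2] 60.3 z 0.012 0.035
dish 784 [283.8 138.3] [260.5 141.1] 26.9 z 0.008 1.46
tall 255 [199.6  16.5] [0. 0.] 0.0 z 1.46 1.46
```

View pics/crop1.png

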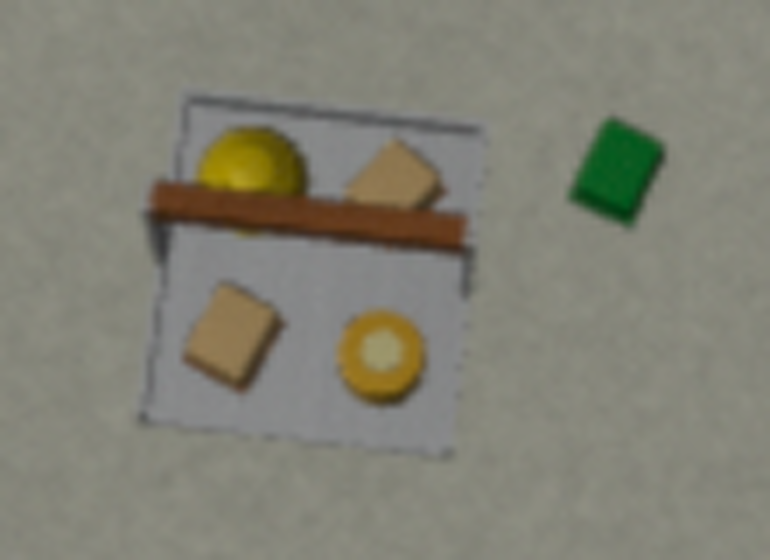

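View pics/crop2.png

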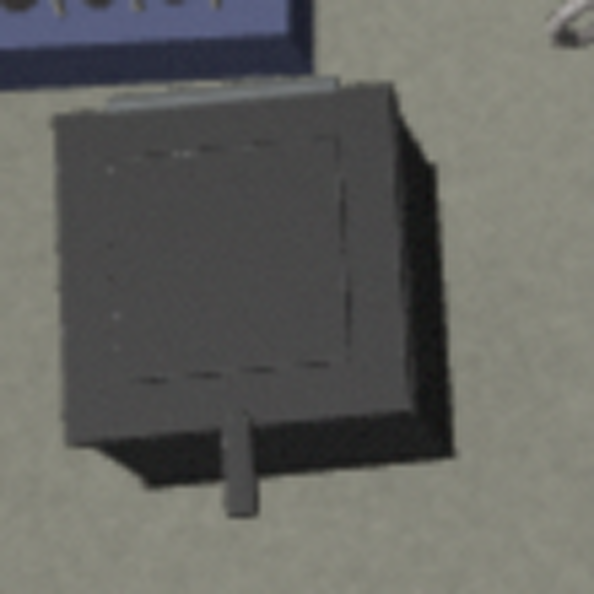

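```bash
cat >> h.py <<'E'
from scipy.spatial.transform import Rotation as Ro
def st():
    o=robot.get_obs(); R=Ro.from_euler('xyz',o['ee_rot']).as_matrix(); return o,R
def show():
    o,R=st(); print('t',o['time'],'tcp',o['tool_pos'].round(4),'q',o['joint_positions'].round(3),'w',round(o['width'],4),'F',o['wrist_force'].round(2)); print(R.round(3))
    return o,R
def rows(d,yaw=0,R=None):
    """world shift d, total; prints tool-frame fraction"""
    if R is None: R=st()[1]
    print('tool frac total',(R.T@np.array(d)/0.25).round(4))
E
python3 - <<'E'
from h import *
o,R=show(); print(np.arctan2(R[1,1],R[0,1])*57.3)
rows([.42-.18,0.25-.519,.1])
s=load('top0.png'); c=cloud(s); Z=c[...,2]
for v,u in [(196,131),(207,135),(207,132),(203,134),(198,134)]: print(v,u,pt(s,u,v).round(4))
# lid corners from crop2 (x/5.4+90,y/5.4+115)
for x,y in [(60,120),(390,90),(410,405),(72,440),(240,480),(240,510),(230,515),(255,515)]: 
    print((x,y),pt(s,round(x/5.4+90),round(y/5.4+115)).round(4))
E
```

```text
t 0.15 tcp [0.1805 0.5191 0.2046] q [ 1.133  0.088  1.372  0.     1.684 -0.103] w 0.0939 F [-0.84 -0.06 -0.28]
[[-0.001  0.329  0.944]
 [-0.002  0.944 -0.329]
 [-1.    -0.002 -0.   ]]
70.82607785921846
tool frac total [-0.399  -0.7016  1.2601]
196 131 [0.4827 0.3452 0.1554]
207 135 [0.4528 0.3359 0.1487]
207 132 [0.453  0.3437 0.15  ]
203 134 [0.4637 0.3382 0.1506]
198 134 [0.4776 0.3381 0.1511]
(60, 120) [0.6603 0.4334 0.1449]
(390, 90) [0.6652 0.2601 0.1464]
(410, 405) [0.4999 0.2538 0.1308]
(72, 440) [0.4877 0.4231 0.1512]
(240, 480) [0.4616 0.3389 0.1474]
(240, 510) [0.4471 0.3383 0.15  ]
(230, 515) [0.4451 0.3417 0.1472]
(255, 515) [0.4455 0.3321 0.1417]
```

>>> {"op": "drive_tool", "data": {
  "commands": [
    [[-0.2,0,0,0.0223],[-0.2,0,0,0.0223],[-0.2,0,0,0.0223],[0,0,0.1,0.0223],[0,0,0.1,0.0223],[0,0,0.1,0.0223],[0,0,0.15,0.0223],[0,0,0.15,0.0223],[0,0,0.15,0.0223],[0,0,0.15,0.0223],[0,0,0.15,0],[0,0,0.15,0],[0,0,0,0]]
  ],
  "grip": 1
}}

```text
time: 1.45
tool_pos: [0.2416, 0.2391, 0.3566]
ee_rot: [2.093, 1.568, 0.353]
wrist_force: [-0.4, 0.5, 0.5]
width: 0.0936
```

Run:
```python
from h import *
o,R=show(); print(np.arctan2(R[1,1],R[0,1])*57.3)
p=o['tool_pos']
rows([.582-p[0],.034-p[1],0])
```

```text
t 1.45 tcp [0.2416 0.2391 0.3566] q [ 6.140e-01 -3.590e-01  1.464e+00 -1.000e-03  2.033e+00  7.830e-01] w 0.0936 F [-0.35  0.48  0.52]
[[ 0.003  0.986 -0.168]
 [ 0.001 -0.168 -0.986]
 [-1.     0.002 -0.001]]
-9.698098595608693
tool frac total [0.0028 1.4803 0.5793]
```

>>> {"op": "drive_tool", "data": {
  "commands": [
    [[0,0.18,0.08,0],[0,0.18,0.08,0],[0,0.18,0.08,0],[0,0.18,0.08,0],[0,0.18,0.08,0],[0,0.18,0.08,0],[0,0.18,0.08,0],[0,0.2,0,0],[0,0.2,0,0],[0,0.2,0,0],[0,0.2,0,0],[0,0.2,0,0],[0,0.2,0,0],[0,0.2,0,0]]
  ]
}}

```text
time: 2.85
tool_pos: [0.8078, -0.0051, 0.3023]
ee_rot: [1.761, 1.515, 0.025]
wrist_force: [-0.3, -0.7, 0.7]
width: 0.0936
```

Run:
```python
from h import *
o,R=show(); print(np.arctan2(R[1,1],R[0,1])*57.3)
```

```text
t 2.85 tcp [ 0.8078 -0.0051  0.3023] q [-0.079  0.75   0.279  0.007  2.057  0.089] w 0.0936 F [-0.35 -0.68  0.72]
[[ 0.056  0.985 -0.164]
 [ 0.001 -0.164 -0.986]
 [-0.998  0.055 -0.011]]
-9.452317214064916
```

>>> {"op": "drive_tool", "data": {
  "commands": [
    [[-0.1,0.2,0,0],[-0.1,0.2,0,0],[-0.1,0.2,0,0],[-0.1,0.2,0,0],[-0.1,0.2,0,0],[-0.1,0.2,0,0]]
  ]
}}

```text
time: 3.45
tool_pos: [0.8555, -0.0432, 0.3538]
ee_rot: [1.711, 1.3, -0.026]
wrist_force: [0.1, -0.0, 0.6]
width: 0.094
```

Run:
```python
from h import *
o,R=show(); print(np.arctan2(R[1,1],R[0,1])*57.3)
```

```text
t 3.45 tcp [ 0.8555 -0.0432  0.3538] q [-0.128  0.703  0.274  0.029  1.895  0.051] w 0.094 F [ 0.08 -0.02  0.65]
[[ 0.268  0.95  -0.16 ]
 [-0.007 -0.164 -0.986]
 [-0.964  0.265 -0.037]]
-9.780507542437682
```

>>> {"op": "drive_tool", "data": {
  "commands": [
    [[0,-0.2,0,0],[0,-0.2,0,0],[0,-0.2,0,0]]
  ]
}}

```text
time: 3.75
tool_pos: [0.7335, -0.022, 0.3201]
ee_rot: [1.712, 1.301, -0.025]
wrist_force: [0.9, 0.6, 1.4]
width: 0.0939
```

Run:
```python
from h import *
o,R=show(); print(np.arctan2(R[1,1],R[0,1])*57.3)
```

```text
t 3.75 tcp [ 0.7335 -0.022   0.3201] q [-0.119  0.303  0.918  0.025  1.652  0.052] w 0.0939 F [0.88 0.59 1.41]
[[ 0.266  0.95  -0.16 ]
 [-0.007 -0.164 -0.986]
 [-0.964  0.264 -0.037]]
-9.813280146305434
```

>>> {"op": "drive_tool", "data": {
  "commands": [
    [[-0.053,-0.19,0.032,0],[-0.053,-0.19,0.032,0],[-0.053,-0.19,0.032,0],[-0.053,-0.19,0.032,0],[-0.053,-0.19,0.032,0],[-0.053,-0.19,0.032,0],[-0.053,-0.19,0.032,0],[-0.053,-0.19,0.032,0],[-0.053,-0.19,0.032,0],[-0.053,-0.19,0.032,0]]
  ]
}}

```text
time: 4.75
tool_pos: [0.2554, -0.0246, 0.3296]
ee_rot: [1.727, 1.331, -0.009]
wrist_force: [3.0, -0.6, 1.3]
width: 0.0942
```

Run:
```python
from h import *
o,R=show(); print(np.arctan2(R[1,1],R[0,1])*57.3)
```

```text
t 4.75 tcp [ 0.2554 -0.0246  0.3296] q [-0.47  -0.757  1.745  0.114  1.936 -0.254] w 0.0942 F [ 3.02 -0.58  1.27]
[[ 0.238  0.958 -0.159]
 [-0.002 -0.163 -0.987]
 [-0.971  0.235 -0.037]]
-9.671654823673462
```

>>> {"op": "drive_tool", "data": {
  "commands": [
    [[-0.04,-0.15,0.025,0],[-0.04,-0.15,0.025,0]]
  ]
}}

```text
time: 4.95
tool_pos: [0.2263, -0.0351, 0.354]
ee_rot: [1.759, 1.375, 0.025]
wrist_force: [0.2, -0.3, -0.0]
width: 0.0937
```

Run:
```python
from h import *
o,R=show(); print(np.arctan2(R[1,1],R[0,1])*57.3)
```

```text
t 4.95 tcp [ 0.2263 -0.0351  0.354 ] q [-0.585 -0.757  1.685  0.126  2.049 -0.354] w 0.0937 F [ 0.2  -0.34 -0.04]
[[ 0.195  0.968 -0.16 ]
 [ 0.005 -0.164 -0.987]
 [-0.981  0.191 -0.037]]
-9.595988631238653
```

```bash
cat > kin.py <<'E'
import numpy as np
from scipy.optimize import least_squares, brentq
D=np.array([[.088,1.372,1.684,.5496,.2046],[-.359,1.464,2.033,.340,.3566],[.75,.279,2.057,.8078,.3023],[.703,.274,1.895,.8566,.3538],[.303,.918,1.652,.7338,.3201],[-.757,1.745,1.936,.2566,.3296]])
def fk(p,q2,q3,q5):
    a=q2+q3;b=a+q5
    return p[0]+p[2]*np.sin(q2)+p[3]*np.sin(a)+p[5]*np.cos(a)+p[4]*np.sin(b), p[1]+p[2]*np.cos(q2)+p[3]*np.cos(a)-p[5]*np.sin(a)+p[4]*np.cos(b)
def res(p):
    r,z=fk(p,*D[:,:3].T); return np.r_[r-D[:,3],z-D[:,4],(p[5])*.01,p[0]*.01]
P=least_squares(res,[0,.3,.4,.4,.3,0]).x
if __name__=='__main__':
    print(P.round(4)); print((res(P)*1000).round(1))
E
python3 kin.py
```

```text
[0.0087 0.1783 0.4403 0.493  0.3613 0.1058]
[-1.4  3.3 -1.9  0.8  1.6 -2.4  0.4 -0.4  1.   0.3 -0.3 -1.   1.1  0.1]
```

Run:
```python
from h import *
rows([-.021,.035,-.137])
s=load('top0.png'); print('bottle',[pt(s,u,v).round(3) for u,v in [(303,112),(303,95),(309,90)]])
print('spoon/brush',[pt(s,u,v).round(3) for u,v in [(330,240),(272,236),(237,120),(288,118)]])
```

```text
tool frac total [ 0.5219 -0.209  -0.1047]
bottle [array([ 0.728, -0.151,  0.082]), array([ 0.748, -0.145,  0.164]), array([ 0.75 , -0.159,  0.192])]
spoon/brush [array([ 0.348, -0.208,  0.023]), array([ 0.369, -0.038,  0.018]), array([0.742, 0.049, 0.007]), array([ 0.736, -0.111,  0.017])]
```

>>> {"op": "drive_tool", "data": {
  "commands": [
    [[0.13,-0.052,-0.026,0],[0.13,-0.052,-0.026,0],[0.13,-0.052,-0.026,0],[0.13,-0.052,-0.026,0]]
  ]
}}

```text
time: 5.35
tool_pos: [0.2525, -0.0055, 0.2316]
ee_rot: [1.8, 1.419, 0.065]
wrist_force: [-0.6, -0.3, -0.2]
width: 0.0939
```

Run:
```python
from h import *
o,R=show(); print(np.arctan2(R[1,1],R[0,1])*57.3)
```

```text
t 5.35 tcp [ 0.2525 -0.0055  0.2316] q [-0.332 -0.757  1.933  0.06   1.825 -0.148] w 0.0939 F [-0.63 -0.33 -0.19]
[[ 0.15   0.975 -0.161]
 [ 0.01  -0.164 -0.986]
 [-0.989  0.147 -0.034]]
-9.551592342063884
```

>>> {"op": "drive_tool", "data": {
  "commands": [
    [[-0.02,-0.16,0.025,0],[-0.02,-0.16,0.025,0],[-0.02,-0.16,0.025,0]]
  ]
}}

```text
time: 5.65
tool_pos: [0.2169, -0.0105, 0.2519]
ee_rot: [1.981, 1.504, 0.249]
wrist_force: [-0.1, 0.1, 0.1]
width: 0.0944
```

Run:
```python
from h import *
o,R=show(); print(np.arctan2(R[1,1],R[0,1])*57.3)
```

```text
t 5.65 tcp [ 0.2169 -0.0105  0.2519] q [-0.378 -0.757  1.886  0.042  1.958 -0.2  ] w 0.0944 F [-0.05  0.09  0.06]
[[ 0.065  0.985 -0.16 ]
 [ 0.016 -0.161 -0.987]
 [-0.998  0.061 -0.027]]
-9.3077836398583
```

>>> {"op": "drive_tool", "data": {
  "commands": [
    [[-0.02,-0.16,0.025,0],[-0.1,0.074,0.14,0],[-0.1,0.074,0.14,0],[-0.1,0.074,0.14,0],[-0.1,0.074,0.14,0],[-0.1,0.074,0.14,0],[-0.1,0.074,0.14,0],[-0.1,0.074,0.14,0],[-0.1,0.074,0.14,0],[0,-0.125,0.135,0],[0,-0.125,0.135,0],[0,-0.125,0.135,0],[0,-0.125,0.135,0],[0,-0.125,0.135,0],[0,-0.125,0.135,0],[0,-0.125,0.135,0],[0,-0.125,0.135,0]]
  ]
}}

```text
time: 7.35
tool_pos: [0.0063, -0.5443, 0.4456]
ee_rot: [2.105, 1.532, 0.371]
wrist_force: [0.2, 0.1, -0.2]
width: 0.094
```

Run:
```python
from h import *
o,R=show(); print(np.arctan2(R[1,1],R[0,1])*57.3)
snap('wrist','w1.png')
```

```text
t 7.35 tcp [ 0.0063 -0.5443  0.4456] q [-1.686  0.174  0.792  0.043  2.193 -1.499] w 0.094 F [ 0.19  0.09 -0.19]
[[ 0.036  0.986 -0.161]
 [ 0.014 -0.162 -0.987]
 [-0.999  0.034 -0.02 ]]
-9.334773071756343
```

View pics/w1.png

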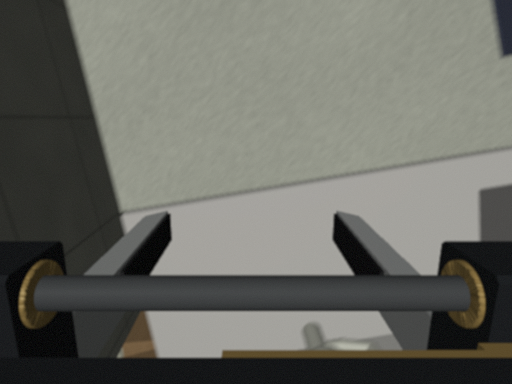

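>>> {"op": "drive_tool", "data": {
  "commands": [
    [[0,-0.13,0.14,0],[0,-0.13,0.14,0],[0,-0.13,0.14,0],[-0.12,0,0.08,0],[-0.12,0,0.08,0],[-0.12,0,0.08,0],[-0.12,0,0.08,0],[-0.12,0,0.08,0]]
  ]
}}

```text
time: 8.2
tool_pos: [-0.1081, -0.6392, 0.4981]
ee_rot: [0.443, 1.493, -1.29]
wrist_force: [-0.1, -0.1, 0.1]
width: 0.0942
```

Run:
```python
from h import *
o,R=show(); p=o['tool_pos'];print(np.arctan2(p[1],p[0])*57.3,np.hypot(*p[:2]),np.arccos(-R[2,0])*57.3)
```

```text
t 8.2 tcp [-0.1081 -0.6392  0.4981] q [-1.848  0.478  0.274  0.056  2.323 -1.646] w 0.0942 F [-0.13 -0.05  0.09]
[[ 0.021  0.986 -0.162]
 [-0.075 -0.16  -0.984]
 [-0.997  0.033  0.07 ]]
-99.60480156152053 0.648308859001289 4.447509939380497
```

>>> {"op": "drive_tool", "data": {
  "commands": [
    [[-0.16,0,0.12,0],[-0.16,0,0.12,0],[-0.16,0,0.12,0],[-0.16,0,0.12,0],[-0.16,0,0.12,0],[-0.16,0,0.12,0]]
  ]
}}

```text
time: 8.8
tool_pos: [-0.112, -0.6309, 0.5607]
ee_rot: [0.15, 1.33, -1.587]
wrist_force: [0.5, -0.9, -0.3]
width: 0.0941
```

Run:
```python
from h import *
o,R=show(); p=o['tool_pos'];print(np.arctan2(p[1],p[0])*57.3,np.hypot(*p[:2]),np.arccos(-R[2,0])*57.3)
```

```text
t 8.8 tcp [-0.112  -0.6309  0.5607] q [-1.872  0.387  0.274  0.086  2.248 -1.643] w 0.0941 F [ 0.51 -0.87 -0.27]
[[-0.004  0.986 -0.166]
 [-0.238 -0.162 -0.958]
 [-0.971  0.036  0.235]]
-100.07432407228487 0.6407242611143967 13.769616985866639
```

>>> {"op": "drive_tool", "data": {
  "commands": [
    [[-0.08,0,0.18,0],[-0.08,0,0.18,0],[-0.08,0,0.18,0],[-0.08,0,0.18,0],[-0.08,0,0.18,0],[-0.08,0,0.18,0],[-0.08,0,0.18,0],[-0.08,0,0.18,0],[-0.08,0,0.18,0],[-0.08,0,0.18,0]]
  ]
}}

```text
time: 9.8
tool_pos: [-0.133, -0.7374, 0.5986]
ee_rot: [0.071, 1.015, -1.672]
wrist_force: [-0.4, -0.5, -0.2]
width: 0.0941
```

Run:
```python
from h import *
o,R=show(); p=o['tool_pos'];print(np.arctan2(p[1],p[0])*57.3,np.hypot(*p[:2]),np.arccos(-R[2,0])*57.3)
```

```text
t 9.8 tcp [-0.133  -0.7374  0.5986] q [-1.875  0.396  0.274  0.113  1.923 -1.633] w 0.0941 F [-0.39 -0.51 -0.19]
[[-0.053  0.986 -0.156]
 [-0.525 -0.161 -0.836]
 [-0.849  0.037  0.527]]
-100.23457020786672 0.7493400390530526 31.869669045319114
```

>>> {"op": "drive_tool", "data": {
  "commands": [
    [[-0.06,0,0.19,0],[-0.06,0,0.19,0],[-0.06,0,0.19,0],[-0.06,0,0.19,0],[-0.06,0,0.19,0],[-0.06,0,0.19,0]]
  ]
}}

```text
time: 10.4
tool_pos: [-0.1423, -0.7758, 0.6559]
ee_rot: [0.055, 0.808, -1.692]
wrist_force: [0.1, 0.9, -0.7]
width: 0.094
```

Run:
```python
from h import *
o,R=show(); p=o['tool_pos'];print(np.arctan2(p[1],p[0])*57.3,np.hypot(*p[:2]),np.arccos(-R[2,0])*57.3)
# tray axes
ty=-9.5/57.3; X=np.array([np.cos(ty),np.sin(ty),0]);Y=np.array([-np.sin(ty),np.cos(ty),0])
print('tool y . tray X,Y,Z',R[:,1]@X,R[:,1]@Y,R[2,1],'tool x in tray',R[:,0]@X,R[:,0]@Y,R[2,0])
tub=np.array([.596,-.342])
Rt=np.c_[X,Y,[0,0,1]]
for phi in (-60,-70,60,70):
    Q=Ro.from_rotvec(R[:,0]*np.radians(phi)).as_matrix()@Rt
    g=Q.T@[0,0,-1]
    f=lambda v:(Q@(np.array(v)-[0,0,.095])).round(3)
    print(phi,'tilt',np.degrees(np.arccos(Q[2,2])).round(1),'gravity in tray',g.round(3))
    for v in [(-.075,-.069,0),(-.075,.069,0),(-.075,0,0),(.075,-.069,.018),(.075,.069,.018),(0,0,0),(0,.069,.095),(0,-.069,.095)]: print('   ',v,f(v))
```

```text
t 10.4 tcp [-0.1423 -0.7758  0.6559] q [-1.883  0.372  0.274  0.133  1.741 -1.631] w 0.094 F [ 0.11  0.86 -0.66]
[[-0.083  0.986 -0.142]
 [-0.686 -0.16  -0.71 ]
 [-0.723  0.038  0.69 ]]
-100.40200592620398 0.7887656394183122 43.68654366341034
tool y . tray X,Y,Z 0.9992578709397469 0.004612358483867044 0.038241777079269956 tool x in tray 0.030860583844866885 -0.6899821849879388 -0.7231681746067259
-60 tilt 40.4 gravity in tray [ 0.609 -0.223 -0.761]
    (-0.075, -0.069, 0) [-0.069 -0.114 -0.042]
    (-0.075, 0.069, 0) [-0.139  0.001 -0.011]
    (-0.075, 0, 0) [-0.104 -0.056 -0.027]
    (0.075, -0.069, 0.018) [ 0.032 -0.032 -0.12 ]
    (0.075, 0.069, 0.018) [-0.038  0.083 -0.089]
    (0, 0, 0) [-0.059 -0.017 -0.072]
    (0, 0.069, 0.095) [-0.035  0.057  0.015]
    (0, -0.069, 0.095) [ 0.035 -0.057 -0.015]
-70 tilt 46.7 gravity in tray [ 0.663 -0.299 -0.686]
    (-0.075, -0.069, 0) [-0.059 -0.121 -0.036]
    (-0.075, 0.069, 0) [-0.138 -0.016  0.005]
    (-0.075, 0, 0) [-0.099 -0.069 -0.015]
    (0.075, -0.069, 0.018) [ 0.021 -0.027 -0.123]
    (0.075, 0.069, 0.018) [-0.059  0.078 -0.082
[... 251 characters left out ...]
 [ 0.075  0.066 -0.097]
    (-0.075, 0, 0) [ 0.024  0.023 -0.116]
    (0.075, -0.069, 0.018) [ 0.022 -0.121 -0.034]
    (0.075, 0.069, 0.018) [ 0.123 -0.035  0.004]
    (0, 0, 0) [ 0.054 -0.03  -0.072]
    (0, 0.069, 0.095) [0.05  0.043 0.019]
    (0, -0.069, 0.095) [-0.05  -0.043 -0.019]
70 tilt 46.7 gravity in tray [-0.634 -0.357 -0.686]
    (-0.075, -0.069, 0) [-0.012 -0.02  -0.137]
    (-0.075, 0.069, 0) [ 0.093  0.054 -0.088]
    (-0.075, 0, 0) [ 0.041  0.017 -0.113]
    (0.075, -0.069, 0.018) [ 0.011 -0.124 -0.03 ]
    (0.075, 0.069, 0.018) [ 0.116 -0.05   0.019]
    (0, 0, 0) [ 0.057 -0.038 -0.065]
    (0, 0.069, 0.095) [0.053 0.037 0.025]
    (0, -0.069, 0.095) [-0.053 -0.037 -0.025]
```

Run:
```python
from h import *
o,R=st(); p=o['tool_pos']; d=np.array([.58,.03,.25])-p; print(d,np.linalg.norm(d)); print((R.T@d/.25/23).round(4))
```

```text
[ 0.72231433  0.80582077 -0.40587105] 1.1557752406337032
[-0.0555  0.0987 -0.1661]
```

>>> {"op": "drive_tool", "data": {
  "commands": [
    [[-0.053,0.095,-0.159,0],[-0.053,0.095,-0.159,0],[-0.053,0.095,-0.159,0],[-0.053,0.095,-0.159,0],[-0.053,0.095,-0.159,0],[-0.053,0.095,-0.159,0],[-0.053,0.095,-0.159,0],[-0.053,0.095,-0.159,0],[-0.053,0.095,-0.159,0],[-0.053,0.095,-0.159,0],[-0.053,0.095,-0.159,0],[-0.053,0.095,-0.159,0]]
  ]
}}

```text
time: 11.6
tool_pos: [0.2165, -0.3764, 0.4569]
ee_rot: [0.061, 0.809, -1.688]
wrist_force: [1.2, -1.0, 0.4]
width: 0.0938
```

Run:
```python
from h import *
o,R=show(); p=o['tool_pos']; d=np.array([.58,.03,.25])-p; print(d,np.linalg.norm(d)); print((R.T@d/.25).round(4))
```

```text
t 11.6 tcp [ 0.2165 -0.3764  0.4569] q [-0.711 -0.486  1.537 -0.609  1.595 -0.707] w 0.0938 F [ 1.18 -0.96  0.35]
[[-0.08   0.986 -0.145]
 [-0.686 -0.16  -0.71 ]
 [-0.723  0.042  0.689]]
[ 0.36350724  0.40642372 -0.20690862] 0.5832057332159375
[-0.6332  1.1386 -1.9352]
```

>>> {"op": "drive_tool", "data": {
  "commands": [
    [[-0.053,0.095,-0.161,0],[-0.053,0.095,-0.161,0],[-0.053,0.095,-0.161,0],[-0.053,0.095,-0.161,0],[-0.053,0.095,-0.161,0],[-0.053,0.095,-0.161,0],[-0.053,0.095,-0.161,0],[-0.053,0.095,-0.161,0],[-0.053,0.095,-0.161,0],[-0.053,0.095,-0.161,0],[-0.053,0.095,-0.161,0],[-0.053,0.095,-0.161,0]]
  ]
}}

```text
time: 12.8
tool_pos: [0.5809, 0.0304, 0.2501]
ee_rot: [0.059, 0.813, -1.688]
wrist_force: [0.8, 0.4, 0.0]
width: 0.0936
```

Run:
```python
from h import *
o,R=show(); snap('wrist','w2.png'); snap('side','s2.png')
```

```text
t 12.8 tcp [0.5809 0.0304 0.2501] q [ 0.332  0.361  1.145 -0.721  1.923  0.351] w 0.0936 F [0.84 0.37 0.02]
[[-0.081  0.986 -0.143]
 [-0.683 -0.159 -0.713]
 [-0.726  0.04   0.686]]
```

View pics/w2.png

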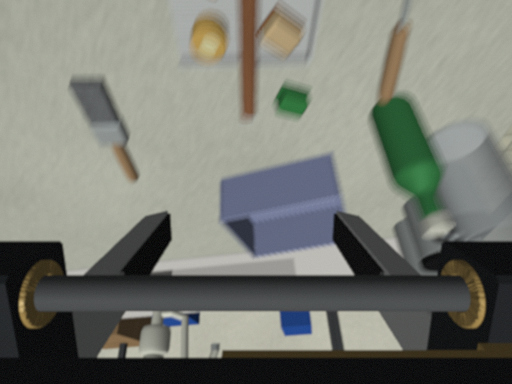

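View pics/s2.png

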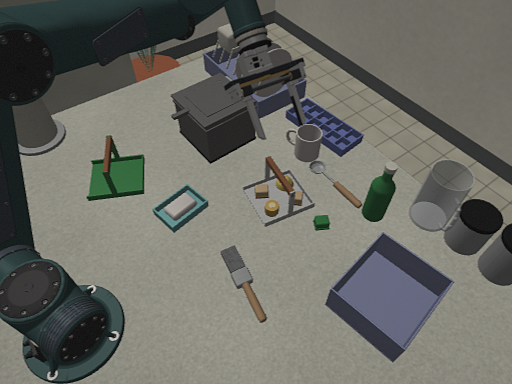

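Run:
```python
from h import *
for n in ('w2.png','s2.png'):
    s=load(n); c=cloud(s); m=(c[...,2]>.098)&(c[...,2]<.112)&(abs(c[...,0]-.582)<.06)&(abs(c[...,1]-.034)<.09)
    p=c[m]; print(n,len(p)); 
    r=cv2.minAreaRect((p[:,:2]*1000).astype(np.float32)); print(r, np.median(p,0), p[:,2].max())
o,R=st(); p=o['tool_pos']; g=np.array([.582,.034,.095])+.0188*R[:,0]; d=g-p; print(g,d,(R.T@d/.25).round(4))
```

```text
w2.png 2131
((580.3908081054688, 25.05242156982422), (122.37583923339844, 13.998812675476074), 80.1638412475586) [0.58256328 0.04073398 0.1033109 ] 0.10561313767694713
s2.png 255
((579.1361694335938, 32.18500900268555), (139.4674835205078, 15.073410034179688), 80.4854507446289) [0.57754463 0.02741213 0.10432368] 0.10798821119221169
[0.5803784  0.02113703 0.08138551] [-0.00122719 -0.01115692 -0.16121276] [ 0.4979 -0.0164 -0.4119]
```

>>> {"op": "drive_tool", "data": {
  "commands": [
    [[0.125,-0.004,-0.103,0],[0.125,-0.004,-0.103,0],[0.125,-0.004,-0.103,0],[0.0625,-0.002,-0.052,0],[0.06,-0.002,-0.051,0],[0,0,0,0]]
  ]
}}

```text
time: 13.5
tool_pos: [0.5787, 0.0171, 0.0878]
ee_rot: [0.052, 0.81, -1.695]
wrist_force: [0.6, -0.2, 0.1]
width: 0.0938
```

Run:
```python
from h import *
o,R=show(); p=o['tool_pos']; g=np.array([.581,.034,.095])+.0188*R[:,0]; d=g-p; print(g,d,(R.T@d/.25).round(4))
snap('wrist','w3.png'); snap('side','s3.png')
```

```text
t 13.5 tcp [0.5787 0.0171 0.0878] q [ 0.314  0.451  1.355 -0.679  1.686  0.533] w 0.0938 F [ 0.62 -0.22  0.05]
[[-0.085  0.986 -0.141]
 [-0.684 -0.161 -0.712]
 [-0.725  0.036  0.688]]
[0.57939365 0.02114393 0.08137718] [ 0.00067841  0.0040019  -0.00638429] [ 0.0073 -0.0008 -0.0294]
```

View pics/w3.png

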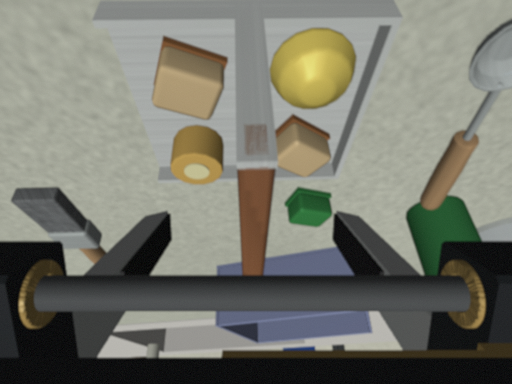

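View pics/s3.png

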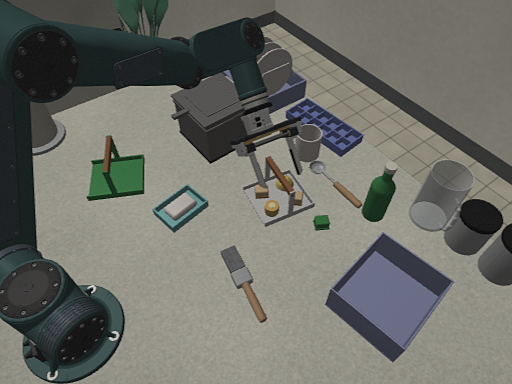

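>>> {"op": "drive_tool", "data": {
  "commands": [
    [[0.007,0,-0.029,0],[0,0,0,0]]
  ]
}}

```text
time: 13.8
tool_pos: [0.5813, 0.0225, 0.0839]
ee_rot: [0.059, 0.813, -1.689]
wrist_force: [-0.1, -0.6, -0.4]
width: 0.0941
```

>>> {"op": "drive_tool", "data": {
  "commands": [
    [[0,0,0,0],[0,0,0,0],[0,0,0,0],[0,0,0,0],[0,0,0,0],[0,0,0,0],[0,0,0,0],[0,0,0,0]]
  ],
  "grip": 0
}}

```text
time: 14.6
tool_pos: [0.5806, 0.0217, 0.0831]
ee_rot: [0.056, 0.811, -1.692]
wrist_force: [-0.3, -0.5, -0.2]
width: 0.0333
```

>>> {"op": "drive_tool", "data": {
  "commands": [
    [[0,0,0,0],[0,0,0,0],[0,0,0,0],[0,0,0,0],[0,0,0,0]]
  ]
}}

```text
time: 15.1
tool_pos: [0.5804, 0.0217, 0.0831]
ee_rot: [0.055, 0.811, -1.692]
wrist_force: [-1.3, 0.1, 0.8]
width: 0.0139
```

Run:
```python
from h import *
o,R=show(); print((R.T@np.array([0,0,.06])/.25).round(4)); snap('wrist','w4.png')
```

```text
t 15.1 tcp [0.5804 0.0217 0.0831] q [ 0.32   0.461  1.351 -0.677  1.683  0.542] w 0.0139 F [-1.26  0.13  0.82]
[[-0.083  0.986 -0.142]
 [-0.683 -0.161 -0.712]
 [-0.725  0.038  0.688]]
[-0.174   0.0091  0.165 ]
```

View pics/w4.png

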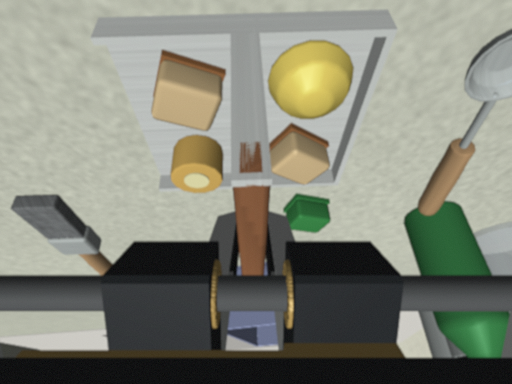

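>>> {"op": "drive_tool", "data": {
  "commands": [
    [[-0.015,0.001,0.014,0],[-0.03,0.002,0.028,0],[-0.05,0.003,0.048,0],[-0.06,0.003,0.057,0],[-0.06,0.003,0.057,0],[-0.06,0.003,0.057,0],[-0.06,0.003,0.057,0],[-0.06,0.003,0.057,0],[-0.03,0.002,0.028,0],[0,0,0,0]]
  ]
}}

```text
time: 16.15
tool_pos: [0.5815, 0.0218, 0.2322]
ee_rot: [0.062, 0.813, -1.687]
wrist_force: [0.3, -0.4, -4.0]
width: 0.0141
```

Run:
```python
from h import *
o,R=show(); snap('wrist','w5.png'); snap('side','s5.png')
p=o['tool_pos']; g=p-.0188*R[:,0]; print('grip',g); d=np.array([.61,-.387,.245])-g; print(d,np.linalg.norm(d),(R.T@d/.25).round(4))
```

```text
t 16.15 tcp [0.5815 0.0218 0.2322] q [ 0.319  0.36   1.182 -0.715  1.887  0.368] w 0.0141 F [ 0.27 -0.44 -4.  ]
[[-0.08   0.986 -0.146]
 [-0.683 -0.161 -0.713]
 [-0.726  0.043  0.686]]
grip [0.58298298 0.03464817 0.24585463]
[ 0.02701702 -0.42164817 -0.00085463] 0.42251370606449984 [1.1452 0.3776 1.1842]
```

View pics/w5.png

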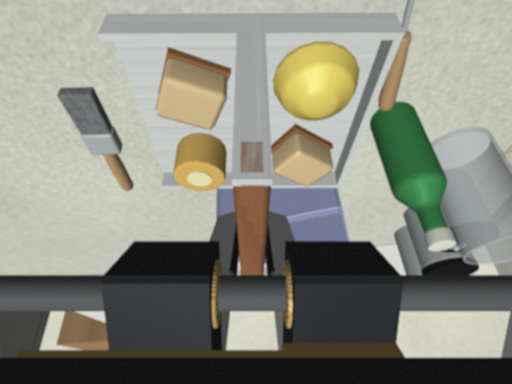

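View pics/s5.png

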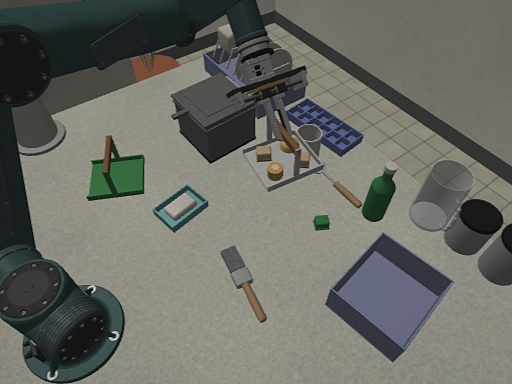

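>>> {"op": "drive_tool", "data": {
  "commands": [
    [[0.0271,0.0089,0.028,0],[0.0542,0.0179,0.056,0],[0.0813,0.0268,0.0841,0],[0.0813,0.0268,0.0841,0],[0.0813,0.0268,0.0841,0],[0.0813,0.0268,0.0841,0],[0.0813,0.0268,0.0841,0],[0.0813,0.0268,0.0841,0],[0.0813,0.0268,0.0841,0],[0.0813,0.0268,0.0841,0],[0.0813,0.0268,0.0841,0],[0.0813,0.0268,0.0841,0],[0.0813,0.0268,0.0841,0],[0.0813,0.0268,0.0841,0],[0.0542,0.0179,0.056,0],[0.0271,0.0089,0.028,0],[0,0,0,0]]
  ]
}}

```text
time: 17.95
tool_pos: [0.6065, -0.3989, 0.2284]
ee_rot: [0.054, 0.812, -1.696]
wrist_force: [0.1, 0.8, -4.0]
width: 0.0136
```

Run:
```python
from h import *
o,R=show(); snap('wrist','w6.png'); snap('side','s6.png')
p=o['tool_pos']; g=p-.0188*R[:,0]; print('grip',g)
s=load('s6.png');c=cloud(s);m=(c[...,2]>.08)&(c[...,2]<.09)&(c[...,1]<-.2)&(c[...,0]<.75)&(c[...,0]>.4)
print(cv2.minAreaRect((c[m][:,:2]*1000).astype(np.float32)))
```

```text
t 17.95 tcp [ 0.6065 -0.3989  0.2284] q [-0.332  0.346  1.208 -0.747  1.441 -0.109] w 0.0136 F [ 0.15  0.78 -4.02]
[[-0.086  0.986 -0.144]
 [-0.683 -0.163 -0.712]
 [-0.726  0.037  0.687]]
grip [ 0.60806253 -0.38607012  0.24204294]
((592.1990356445312, -343.33184814453125), (200.73944091796875, 179.86708068847656), 9.688612937927246)
```

View pics/w6.png

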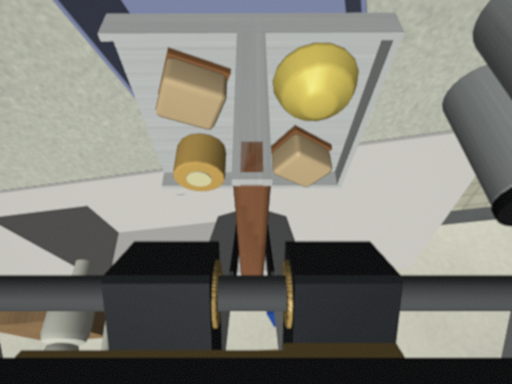

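View pics/s6.png

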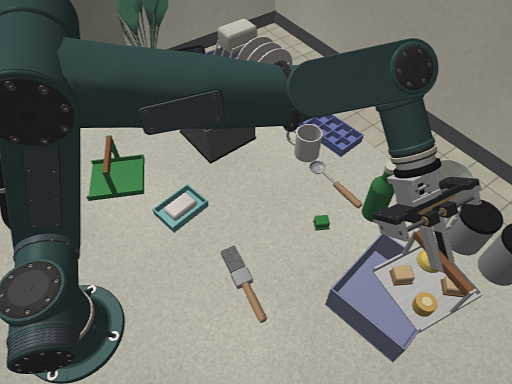

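Run:
```python
from h import *
o,R=st(); ty=-9.5/57.3; Rt=Ro.from_euler('z',ty).as_matrix(); g0=o['tool_pos']-.0188*R[:,0]
T=Ro.from_euler('z',9.7,degrees=True).as_matrix(); tub=np.array([.594,-.3425,0])
for phi in (0,20,30,40,50,60,70):
    Q=Ro.from_rotvec(R[:,0]*np.radians(phi)).as_matrix()@Rt
    g=Q.T@[0,0,-1]; dn=Q@np.array([g[0],g[1],0]); 
    tl=np.degrees(np.arccos(Q[2,2]))
    L=[(T.T@(g0+Q@(np.array(v)-[0,0,.095])-tub)).round(3) for v in [(-.075,-.069,0),(-.075,0,0),(-.075,.069,0)]]
    print(phi,tl.round(1),g.round(2),L,(T.T@dn/np.linalg.norm(dn)).round(2))
```

```text
0 0.0 [ 0.  0. -1.] [array([-0.086, -0.084,  0.147]), array([-0.063, -0.019,  0.147]), array([-0.04 ,  0.046,  0.147])] [nan nan nan]
20 13.7 [-0.23 -0.04 -0.97] [array([-0.07 , -0.069,  0.13 ]), array([-0.032, -0.012,  0.133]), array([0.006, 0.046, 0.135])] [-0.89  0.39 -0.24]
30 20.5 [-0.34 -0.08 -0.94] [array([-0.06 , -0.064,  0.122]), array([-0.015, -0.012,  0.128]), array([0.03 , 0.041, 0.134])] [-0.83  0.43 -0.35]
40 27.2 [-0.44 -0.14 -0.89] [array([-0.048, -0.06 ,  0.116]), array([ 0.002, -0.014,  0.125]), array([0.052, 0.033, 0.135])] [-0.76  0.46 -0.46]
50 33.8 [-0.52 -0.2  -0.83] [array([-0.035, -0.059,  0.111]), array([ 0.019, -0.018,  0.125]), array([0.073, 0.022, 0.138])] [-0.68  0.48 -0.56]
60 40.2 [-0.58 -0.28 -0.76] [array([-0.021, -0.059,  0.107]), array([ 0.036, -0.025,  0.126]), array([0.093, 0.009, 0.145])] [-0.59  0.48 -0.65]
70 46.5 [-0.63 -0.36 -0.69] [array([-0.008, -0.061,  0.105]), array([ 0.051, -0.033,  0.13 ]), array([ 0.109, -0.006,  0.154])] [-0.5   0.47 -0.73]<stdin>:9: RuntimeWarning: invalid value encountered in divide
```

Run:
```python
from h import *
rows([.016,.023,-.01])
```

```text
tool frac total [-0.0391  0.0468 -0.1022]
```

>>> {"op": "drive_tool", "data": {
  "commands": [
    [[-0.013,0.0156,-0.034,0],[-0.013,0.0156,-0.034,0],[-0.013,0.0156,-0.034,0],[0,0,0,0.012],[0,0,0,0.023],[0,0,0,0.023],[0,0,0,0.023],[0,0,0,0.023],[0,0,0,0.023],[0,0,0,0.023],[0,0,0,0.023],[0,0,0,0],[0,0,0,0],[0,0,0,0],[0,0,0,0]]
  ]
}}

```text
time: 19.55
tool_pos: [0.6238, -0.3743, 0.2192]
ee_rot: [1.142, 0.811, -1.691]
wrist_force: [0.1, -0.3, -2.5]
width: 0.0139
```

Run:
```python
from h import *
o,R=show(); snap('wrist','w7.png'); snap('side','s7.png')
```

```text
t 19.55 tcp [ 0.6238 -0.3743  0.2192] q [-0.288  0.373  1.191 -0.752  1.461  1.015] w 0.0139 F [ 0.15 -0.33 -2.5 ]
[[-0.083  0.334 -0.939]
 [-0.683 -0.705 -0.19 ]
 [-0.725  0.626  0.286]]
```

View pics/w7.png

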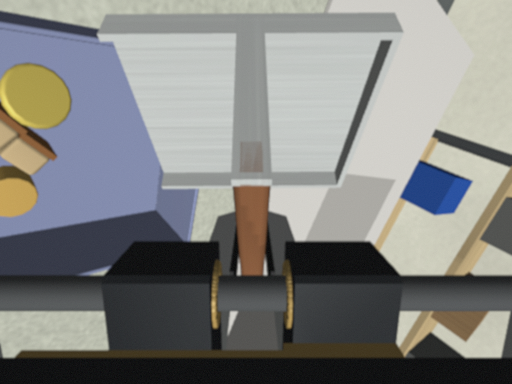

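View pics/s7.png

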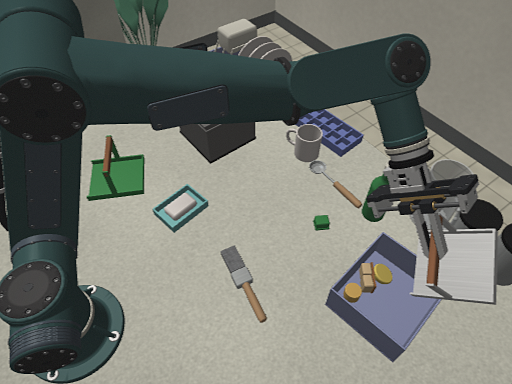

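>>> {"op": "drive_tool", "data": {
  "commands": [
    [[0,0,0,-0.023],[0,0,0,-0.023],[0,0,0,-0.023],[0,0,0,-0.023],[0,0,0,-0.023],[0,0,0,-0.023],[0,0,0,-0.023],[0,0,0,-0.012],[0,0,0,0]]
  ]
}}

```text
time: 20.55
tool_pos: [0.6236, -0.3747, 0.2193]
ee_rot: [0.056, 0.811, -1.691]
wrist_force: [-0.2, -0.1, -3.0]
width: 0.0137
```

Run:
```python
from h import *
o,R=show(); snap('side','s8.png'); p=o['tool_pos']; g=p-.0188*R[:,0]; print('grip',g); d=np.array([.583,.034,.235])-g; print(d,np.linalg.norm(d),(R.T@d/.25).round(4))
print((R.T@np.array([0,0,-.138])/.25).round(4))
```

```text
t 20.55 tcp [ 0.6236 -0.3747  0.2193] q [-0.289  0.373  1.191 -0.752  1.46  -0.071] w 0.0137 F [-0.19 -0.12 -3.04]
[[-0.083  0.986 -0.143]
 [-0.684 -0.161 -0.712]
 [-0.725  0.039  0.687]]
grip [ 0.62514253 -0.36180875  0.23295273]
[-0.04214253  0.39580875  0.00204727] 0.3980511921879889 [-1.0742 -0.4202 -1.0976]
[ 0.4003 -0.0214 -0.3795]
```

View pics/s8.png

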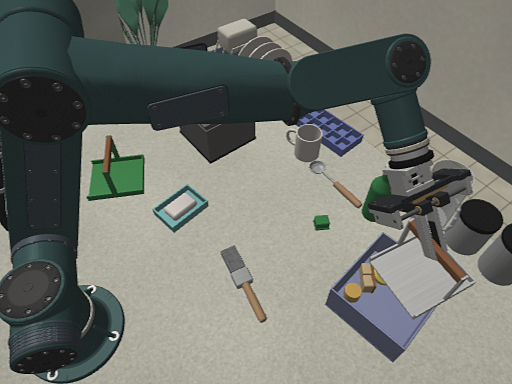

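>>> {"op": "drive_tool", "data": {
  "commands": [
    [[-0.0537,-0.021,-0.0549,0],[-0.1074,-0.042,-0.1098,0],[-0.1074,-0.042,-0.1098,0],[-0.1074,-0.042,-0.1098,0],[-0.1074,-0.042,-0.1098,0],[-0.1074,-0.042,-0.1098,0],[-0.1074,-0.042,-0.1098,0],[-0.1074,-0.042,-0.1098,0],[-0.1074,-0.042,-0.1098,0],[-0.1074,-0.042,-0.1098,0],[-0.0537,-0.021,-0.0549,0],[0.05,-0.003,-0.047,0],[0.1,-0.005,-0.095,0],[0.1,-0.005,-0.095,0],[0.07,-0.004,-0.066,0],[0.03,-0.002,-0.028,0],[0,0,0,0]]
  ]
}}

```text
time: 22.3
tool_pos: [0.5802, 0.0199, 0.0986]
ee_rot: [0.051, 0.809, -1.697]
wrist_force: [-0.3, -0.2, -2.1]
width: 0.0134
```

Run:
```python
from h import *
o,R=show(); snap('side','s9.png'); p=o['tool_pos']; g=p-.0188*R[:,0]; print('grip',g); d=np.array([g[0],g[1],.096])-g; print(d,np.linalg.norm(d),(R.T@d/.25).round(4))
```

```text
t 22.3 tcp [0.5802 0.0199 0.0986] q [ 0.317  0.448  1.338 -0.68   1.706  0.522] w 0.0134 F [-0.3  -0.25 -2.15]
[[-0.087  0.986 -0.141]
 [-0.685 -0.162 -0.711]
 [-0.724  0.035  0.689]]
grip [0.58180849 0.03279328 0.1122018 ]
[ 0.         0.        -0.0162018] 0.016201802526177533 [ 0.0469 -0.0023 -0.0447]
```

View pics/s9.png

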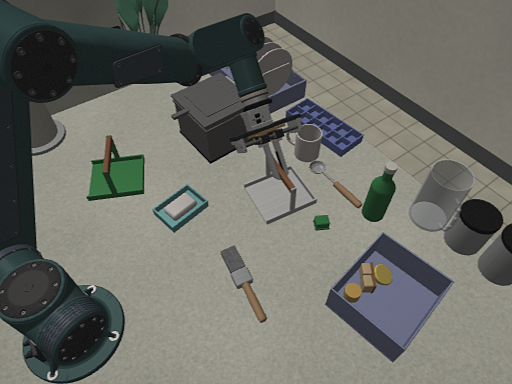

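>>> {"op": "drive_tool", "data": {
  "commands": [
    [[0.02,-0.001,-0.019,0],[0.018,-0.001,-0.017,0],[0.004,0,-0.004,0],[0.003,0,-0.003,0],[0,0,0,0]]
  ]
}}

```text
time: 22.85
tool_pos: [0.5816, 0.0213, 0.0858]
ee_rot: [0.057, 0.811, -1.691]
wrist_force: [-0.1, -0.6, -0.3]
width: 0.014
```

>>> {"op": "drive_tool", "data": {
  "commands": [
    [[0.003,0,-0.003,0],[0,0,0,0]]
  ]
}}

```text
time: 23.05
tool_pos: [0.5821, 0.0213, 0.0854]
ee_rot: [0.059, 0.811, -1.69]
wrist_force: [0.4, 0.3, 3.8]
width: 0.0138
```

>>> {"op": "drive_tool", "data": {
  "commands": [
    [[0,0,0,0],[0,0,0,0],[0,0,0,0],[0,0,0,0],[0,0,0,0],[0,0,0,0],[0,0,0,0],[0,0,0,0]]
  ],
  "grip": 1
}}

```text
time: 23.85
tool_pos: [0.5815, 0.0213, 0.084]
ee_rot: [0.056, 0.811, -1.692]
wrist_force: [-0.3, -0.1, 0.1]
width: 0.0741
```

Run:
```python
from h import *
o,R=show(); snap('wrist','w10.png'); snap('side','s10.png'); print((R.T@np.array([0,0,.25])/.25).round(4))
```

```text
t 23.85 tcp [0.5815 0.0213 0.084 ] q [ 0.318  0.461  1.349 -0.678  1.684  0.54 ] w 0.0741 F [-0.31 -0.11  0.15]
[[-0.083  0.986 -0.143]
 [-0.683 -0.161 -0.712]
 [-0.725  0.039  0.687]]
[-0.7253  0.0385  0.6874]
```

View pics/w10.png

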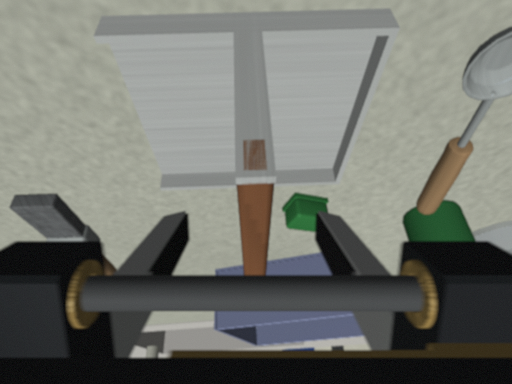

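View pics/s10.png

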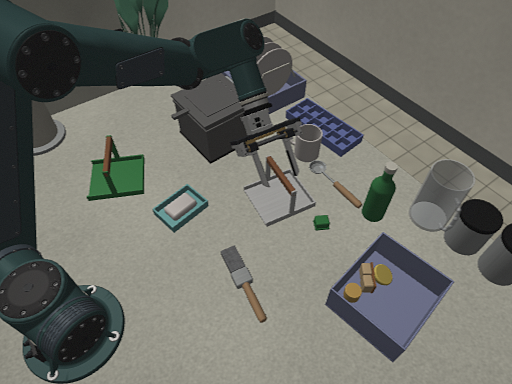

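Run:
```python
from h import *
s=load('side0.png'); print([pt(s,u,v).round(3) for u,v in [(40,145),(30,100),(12,15),(20,60),(65,140)]])
s=load('wrist0.png'); print([pt(s,u,v).round(3) for u,v in [(300,80),(350,145),(420,70),(480,60),(440,20)]])
c=cloud(load('wrist0.png')); m=(c[...,2]>.03)&(c[...,1]>.6); print(c[m].min(0),c[m].max(0))
c=cloud(load('side0.png')); m=(c[...,2]>.05)&(c[...,1]>.6)&(c[...,0]<.45); print(c[m].min(0),c[m].max(0))
s=load('top0.png'); c=cloud(s); Z=c[...,2]
# tab side profile & lid pose
m=np.zeros(Z.shape,bool); m[194:213,125:145]=1
p=c[m&(Z>.14)&(Z<.16)&(c[...,0]<.485)]; r=cv2.minAreaRect((p[:,:2]*1000).astype(np.float32)); print('tab',r,len(p))
for x0 in (.45,.46,.47,.48):
    q=p[abs(p[:,0]-x0)<.004]; print(x0,len(q),q[:,1].min().round(4),q[:,1].max().round(4),q[:,2].mean().round(4)) if len(q) else 0
m[:]=0; m[125:215,95:180]=1
p=c[m&(Z>.143)&(Z<.165)&(c[...,0]>.495)]; print('lid',cv2.minAreaRect((p[:,:2]*1000).astype(np.float32)),p[:,2].mean())
```

```text
[array([0.112, 0.601, 0.018]), array([0.15 , 0.608, 0.165]), array([0.202, 0.492, 0.438]), array([0.174, 0.478, 0.349]), array([0.182, 0.601, 0.001])]
[array([0.105, 0.601, 0.01 ]), array([0.191, 0.634, 0.01 ]), array([0.126, 0.606, 0.251]), array([0.13 , 0.629, 0.251]), array([0.111, 0.617, 0.252])]
[0.06572963 0.60000672 0.03001172] [0.17442399 0.64362053 0.25430557]
[0.06000444 0.60001202 0.05000884] [0.44999803 1.13703336 0.25627071]
tab ((463.429931640625, 339.07489013671875), (39.60780715942383, 17.190528869628906), 0.6129583120346069) 96
0.45 17 0.3303 0.3437 0.1503
0.46 16 0.331 0.3471 0.1494
0.47 21 0.3309 0.3471 0.1492
0.48 18 0.3317 0.3468 0.1505
lid ((583.6881103515625, 344.54827880859375), (184.6911163330078, 178.85787963867188), 2.3537707328796387) 0.14991262840494227
```

>>> {"op": "drive_tool", "data": {
  "commands": [
    [[-0.145,0.008,0.137,0],[-0.145,0.008,0.137,0],[-0.145,0.008,0.137,0],[-0.145,0.008,0.137,0],[-0.1023,-0.1659,-0.0188,0],[-0.1023,-0.1659,-0.0188,0],[-0.1023,-0.1659,-0.0188,0],[-0.1023,-0.1659,-0.0188,0],[-0.1023,-0.1659,-0.0188,0],[-0.1023,-0.1659,-0.0188,0],[-0.1023,-0.1659,-0.0188,0],[-0.1023,-0.1659,-0.0188,0],[-0.1023,-0.1659,-0.0188,0],[-0.1023,-0.1659,-0.0188,0],[-0.1023,-0.1659,-0.0188,0],[-0.1023,-0.1659,-0.0188,0],[-0.1023,-0.1659,-0.0188,0],[-0.1023,-0.1659,-0.0188,0],[0,0,0,0]]
  ]
}}

```text
time: 25.85
tool_pos: [0.0542, 0.3887, 0.4143]
ee_rot: [0.078, 0.862, -1.655]
wrist_force: [1.0, 0.1, -0.1]
width: 0.0943
```

Run:
```python
from h import *
o,R=show(); snap('top','t11.png'); c=cloud(load('top0.png'))
```

```text
t 25.85 tcp [0.0542 0.3887 0.4143] q [ 1.361  0.263  0.923 -0.175  2.654  1.397] w 0.0943 F [ 1.02  0.1  -0.06]
[[-0.054  0.989 -0.141]
 [-0.648 -0.142 -0.748]
 [-0.759  0.05   0.649]]
```

View pics/t11.png

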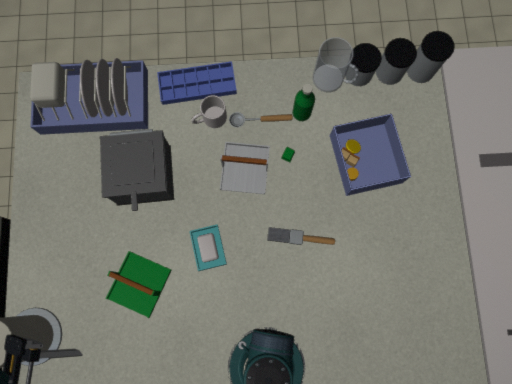

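>>> {"op": "drive_tool", "data": {
  "commands": [
    [[-0.17,-0.012,-0.04,0],[-0.17,-0.012,-0.04,0],[-0.17,-0.012,-0.04,0],[-0.17,-0.012,-0.04,0],[-0.17,-0.012,-0.04,0],[-0.17,-0.012,-0.04,0],[-0.17,-0.012,-0.04,0]]
  ]
}}

```text
time: 26.6
tool_pos: [0.0682, 0.5304, 0.4207]
ee_rot: [0.152, 1.05, -1.574]
wrist_force: [-0.2, 0.1, -1.2]
width: 0.0941
```

Run:
```python
from h import *
o,R=show()
```

```text
t 26.6 tcp [0.0682 0.5304 0.4207] q [ 1.394  0.543  0.452 -0.185  2.654  1.408] w 0.0941 F [-0.19  0.1  -1.22]
[[-0.002  0.988 -0.154]
 [-0.498 -0.135 -0.857]
 [-0.867  0.076  0.492]]
```

>>> {"op": "drive_tool", "data": {
  "commands": [
    [[-0.19,0,-0.04,0],[-0.19,0,-0.04,0],[-0.19,0,-0.04,0],[-0.19,0,-0.04,0],[-0.19,0,-0.04,0],[-0.19,0,-0.04,0],[-0.19,0,-0.04,0],[-0.19,0,-0.04,0]]
  ]
}}

```text
time: 27.4
tool_pos: [0.0595, 0.5403, 0.4866]
ee_rot: [0.287, 1.236, -1.423]
wrist_force: [0.6, -0.3, -0.1]
width: 0.0938
```

Run:
```python
from h import *
o,R=show()
```

```text
t 27.4 tcp [0.0595 0.5403 0.4866] q [ 1.419  0.524  0.275 -0.208  2.654  1.39 ] w 0.0938 F [ 0.64 -0.26 -0.12]
[[ 0.048  0.988 -0.147]
 [-0.325 -0.124 -0.938]
 [-0.945  0.093  0.315]]
```

>>> {"op": "drive_tool", "data": {
  "commands": [
    [[-0.18,0,-0.08,0],[-0.18,0,-0.08,0],[-0.18,0,-0.08,0],[-0.18,0,-0.08,0],[-0.18,0,-0.08,0],[-0.18,0,-0.08,0],[-0.18,0,-0.08,0],[-0.18,0,-0.08,0]]
  ]
}}

```text
time: 28.2
tool_pos: [0.0425, 0.5151, 0.5273]
ee_rot: [0.344, 1.316, -1.364]
wrist_force: [0.4, 0.1, 1.0]
width: 0.0939
```

Run:
```python
from h import *
o,R=show()
```

```text
t 28.2 tcp [0.0425 0.5151 0.5273] q [ 1.436  0.446  0.275 -0.181  2.654  1.423] w 0.0939 F [0.37 0.07 1.03]
[[ 0.052  0.988 -0.143]
 [-0.246 -0.126 -0.961]
 [-0.968  0.085  0.237]]
```

>>> {"op": "drive_tool", "data": {
  "commands": [
    [[-0.1,0,-0.17,0],[-0.1,0,-0.17,0],[-0.1,0,-0.17,0],[-0.1,0,-0.17,0],[-0.1,0,-0.17,0],[-0.1,0,-0.17,0]]
  ]
}}

```text
time: 28.8
tool_pos: [0.0446, 0.5464, 0.4811]
ee_rot: [0.177, 1.244, -1.538]
wrist_force: [-0.3, -0.0, -0.2]
width: 0.094
```

Run:
```python
from h import *
o,R=show()
```

```text
t 28.8 tcp [0.0446 0.5464 0.4811] q [ 1.423  0.531  0.275 -0.123  2.654  1.467] w 0.094 F [-0.34 -0.05 -0.23]
[[ 0.011  0.989 -0.145]
 [-0.321 -0.134 -0.938]
 [-0.947  0.057  0.316]]
```

>>> {"op": "drive_tool", "data": {
  "commands": [
    [[-0.17,0,0.1,0],[-0.17,0,0.1,0],[-0.17,0,0.1,0],[-0.17,0,0.1,0],[-0.17,0,0.1,0],[-0.17,0,0.1,0]]
  ]
}}

```text
time: 29.4
tool_pos: [0.0299, 0.4563, 0.5981]
ee_rot: [0.736, 1.444, -0.968]
wrist_force: [-0.9, 0.0, 0.3]
width: 0.0942
```

Run:
```python
from h import *
o,R=show()
```

```text
t 29.4 tcp [0.0299 0.4563 0.5981] q [ 1.446  0.301  0.274 -0.18   2.654  1.424] w 0.0942 F [-0.88  0.04  0.29]
[[ 0.072  0.988 -0.136]
 [-0.104 -0.129 -0.986]
 [-0.992  0.085  0.094]]
```

>>> {"op": "drive_tool", "data": {
  "commands": [
    [[-0.17,0,0.1,0],[-0.17,0,0.1,0]]
  ]
}}

```text
time: 29.6
tool_pos: [0.0235, 0.4208, 0.6316]
ee_rot: [1.371, 1.471, -0.33]
wrist_force: [-0.3, 0.2, -0.5]
width: 0.094
```

Run:
```python
from h import *
o,R=show(); s=load('t11.png');c=cloud(s);Z=c[...,2]
for x0 in np.arange(.44,.485,.005):
    m=(abs(c[...,0]-x0)<.003)&(Z>.14)&(Z<.158)&(abs(c[...,1]-.339)<.02); q=c[m]
    if len(q): print(x0.round(3),len(q),q[:,1].min().round(4),q[:,1].max().round(4),q[:,2].mean().round(4))
s=load('side0.png');c=cloud(s);Z=c[...,2]
m=(Z>.14)&(Z<.158)&(abs(c[...,1]-.339)<.03)&(c[...,0]>.43)&(c[...,0]<.475); q=c[m]; print(cv2.minAreaRect((q[:,:2]*1000).astype(np.float32)),q.min(0),q.max(0))
m=(Z>.148)&(Z<.158)&(c[...,0]>.47)&(c[...,0]<.72)&(c[...,1]>.22)&(c[...,1]<.46);q=c[m];print('lid',cv2.minAreaRect((q[:,:2]*1000).astype(np.float32)))
```

```text
t 29.6 tcp [0.0235 0.4208 0.6316] q [ 1.461  0.226  0.274 -0.209  2.654  1.407] w 0.094 F [-0.32  0.2  -0.51]
[[ 0.094  0.987 -0.13 ]
 [-0.032 -0.128 -0.991]
 [-0.995  0.097  0.02 ]]
0.445 11 0.3302 0.3448 0.1493
0.45 14 0.3291 0.3434 0.1507
0.455 15 0.3306 0.344 0.1498
0.46 14 0.3303 0.3465 0.1512
0.465 14 0.3297 0.3464 0.1507
0.47 16 0.3313 0.3461 0.1496
0.475 16 0.3309 0.3464 0.1504
0.48 17 0.3309 0.3461 0.152
((458.0028991699219, 337.80841064453125), (32.358604431152344, 19.253700256347656), 1.1313302516937256) [0.44181977 0.32798538 0.14089925] [0.47424895 0.3476424  0.15345357]
lid ((570.8704833984375, 340.53253173828125), (201.39881896972656, 178.2465362548828), 2.5702600479125977)
```

>>> {"op": "drive_tool", "data": {
  "commands": [
    [[0.1,0,0,-0.0231],[0.1,0,0,-0.0231],[0.1,0,0,-0.0231],[0,0,0,-0.0231],[0,0,0,-0.0231],[0,0,0,-0.0231],[0,0,0,-0.0231],[0,0,0,-0.0231],[0,0,0,-0.0231],[0,0,0,-0.0231],[0,0,0,-0.0231],[0,0,0,-0.0231]]
  ]
}}

```text
time: 30.8
tool_pos: [0.0306, 0.419, 0.5563]
ee_rot: [-0.396, 1.471, -0.349]
wrist_force: [0.6, -0.2, 0.4]
width: 0.094
```

Run:
```python
from h import *
o,R=show(); print(np.degrees(np.arctan2(R[1,1],R[0,1])));p=o['tool_pos']; d=np.array([.458,.338,.28])-p; print(d,np.linalg.norm(d),(R.T@d/.25).round(4))
```

```text
t 30.8 tcp [0.0306 0.419  0.5563] q [ 1.444  0.04   0.694 -0.148  2.425 -0.285] w 0.094 F [ 0.6  -0.24  0.42]
[[ 0.093 -0.045  0.995]
 [-0.034  0.998  0.049]
 [-0.995 -0.038  0.092]]
92.60296621309466
[ 0.42738784 -0.08102058 -0.27627012] 0.5153153184452609 [ 1.2703 -0.3587  1.5831]
```

>>> {"op": "drive_tool", "data": {
  "commands": [
    [[0.1155,-0.0326,0.1439,0],[0.1155,-0.0326,0.1439,0],[0.1155,-0.0326,0.1439,0],[0.1155,-0.0326,0.1439,0],[0.1155,-0.0326,0.1439,0],[0.1155,-0.0326,0.1439,0],[0.1155,-0.0326,0.1439,0],[0.1155,-0.0326,0.1439,0],[0.1155,-0.0326,0.1439,0],[0.1155,-0.0326,0.1439,0],[0.1155,-0.0326,0.1439,0],[0,0,0,0]]
  ]
}}

```text
time: 32.0
tool_pos: [0.4596, 0.3329, 0.2732]
ee_rot: [-0.484, 1.477, -0.448]
wrist_force: [-0.7, 0.5, -0.9]
width: 0.094
```

Run:
```python
from h import *
o,R=show(); s=snap('wrist','w12.png'); snap('side','s12.png')
p=o['tool_pos']; g=np.array([.458,.3385,.146])+.015*R[:,0]; d=g-p; print(g,d,(R.T@d/.25).round(4))
c=cloud(s); Z=c[...,2]; m=(Z>.14)&(Z<.158)&(abs(c[...,1]-.339)<.03)&(c[...,0]>.42)&(c[...,0]<.475); q=c[m]; print(cv2.minAreaRect((q[:,:2]*1000).astype(np.float32)),len(q),q.min(0),q.max(0))
```

```text
t 32.0 tcp [0.4596 0.3329 0.2732] q [ 0.577  0.09   1.238 -0.082  1.764 -1.048] w 0.094 F [-0.66  0.51 -0.91]
[[ 0.085 -0.035  0.996]
 [-0.041  0.998  0.038]
 [-0.996 -0.044  0.083]]
[0.45927087 0.33788925 0.13106642] [-0.00035525  0.00497822 -0.14212962] [ 0.5651  0.0448 -0.0479]
((459.0657653808594, 337.5498046875), (31.839818954467773, 15.312417030334473), 2.465094566345215) 574 [0.44296252 0.32931678 0.14212309] [0.4748472  0.34587023 0.15131096]
```

View pics/w12.png

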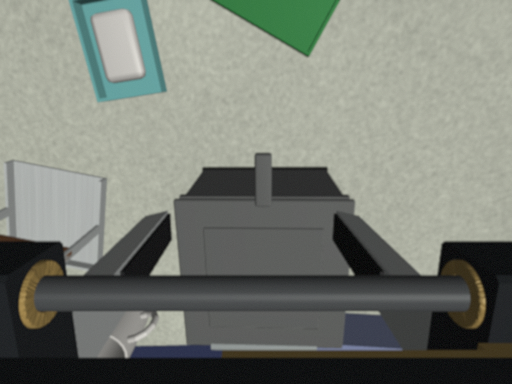

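View pics/s12.png

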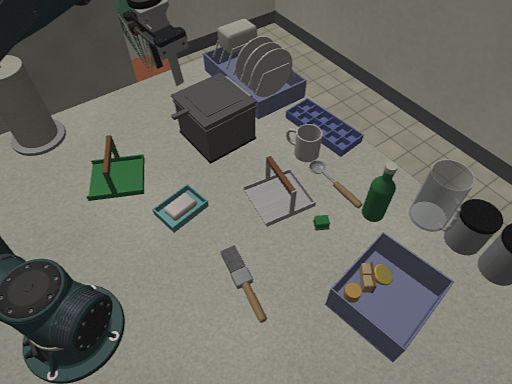

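>>> {"op": "drive_tool", "data": {
  "commands": [
    [[0.14,0.011,-0.012,0],[0.14,0.011,-0.012,0],[0.14,0.011,-0.012,0],[0.09,0.007,-0.008,0],[0.05,0.004,-0.004,0],[0,0,0,0]]
  ]
}}

```text
time: 32.7
tool_pos: [0.457, 0.3419, 0.1391]
ee_rot: [-0.393, 1.472, -0.35]
wrist_force: [-1.0, 0.7, -0.3]
width: 0.0939
```

Run:
```python
from h import *
o,R=show(); snap('side','s13.png'); p=o['tool_pos']; g=np.array([.4585,.3378,.146])+.015*R[:,0]; d=g-p; print(g,d,(R.T@d/.25).round(4))
```

```text
t 32.7 tcp [0.457  0.3419 0.1391] q [ 0.592  0.116  1.474 -0.08   1.493 -1.018] w 0.0939 F [-0.98  0.73 -0.32]
[[ 0.092 -0.041  0.995]
 [-0.034  0.998  0.044]
 [-0.995 -0.038  0.091]]
[0.45988734 0.33729347 0.13107289] [ 0.00284267 -0.00464094 -0.00802943] [ 0.0336 -0.0178  0.0076]
```

View pics/s13.png

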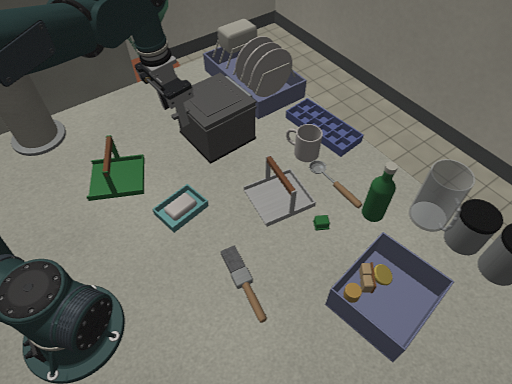

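>>> {"op": "drive_tool", "data": {
  "commands": [
    [[0.03,-0.015,0.005,0],[0,0,0,0],[0,0,0,0]]
  ]
}}

```text
time: 33.05
tool_pos: [0.4609, 0.3376, 0.1332]
ee_rot: [-0.371, 1.47, -0.33]
wrist_force: [-0.1, -0.1, 0.6]
width: 0.0944
```

>>> {"op": "drive_tool", "data": {
  "commands": [
    [[0,0,0,0],[0,0,0,0],[0,0,0,0],[0,0,0,0],[0,0,0,0],[0,0,0,0],[0,0,0,0],[0,0,0,0],[0,0,0,0],[0,0,0,0],[0,0,0,0],[0,0,0,0],[0,0,0,0]]
  ],
  "grip": 0
}}

```text
time: 34.35
tool_pos: [0.4605, 0.337, 0.1323]
ee_rot: [-0.393, 1.471, -0.352]
wrist_force: [0.1, -1.4, 1.1]
width: 0.0156
```

Run:
```python
from h import *
o,R=show(); snap('wrist','w14.png')
```

```text
t 34.35 tcp [0.4605 0.337  0.1323] q [ 0.582  0.118  1.486 -0.081  1.478 -1.025] w 0.0156 F [ 0.15 -1.37  1.08]
[[ 0.094 -0.039  0.995]
 [-0.034  0.998  0.043]
 [-0.995 -0.038  0.092]]
```

View pics/w14.png

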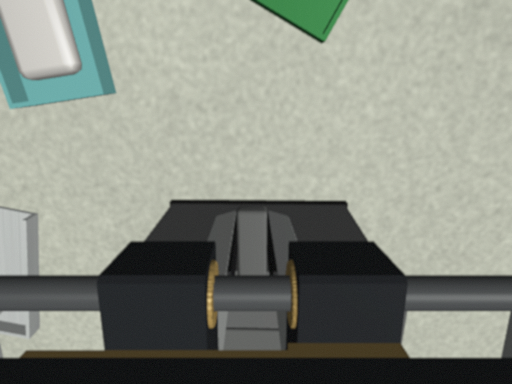

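Run:
```python
from h import *
o,R=st(); u=np.array([np.cos(np.radians(2.5)),np.sin(np.radians(2.5)),0]); z=np.array([0,0,1])
f=lambda t:-.206*np.cos(t)*u+.206*np.sin(t)*z+.0055*(np.sin(t)*u+np.cos(t)*z)
th=np.radians([0,3,8]+list(range(14,63,6))); 
for a,b in zip(th,th[1:]): print(round(np.degrees(b)),(R.T@(f(b)-f(a))/.25).round(4).tolist())
print(f(th[-1])-f(0), f(np.radians(60))-f(0))
```

```text
3 [-0.0427, -0.0016, 0.0062]
8 [-0.0702, -0.0027, 0.0153]
14 [-0.0821, -0.0031, 0.0264]
20 [-0.0789, -0.003, 0.0348]
26 [-0.0748, -0.0028, 0.0429]
32 [-0.0699, -0.0027, 0.0505]
38 [-0.0643, -0.0024, 0.0575]
44 [-0.0579, -0.0022, 0.0639]
50 [-0.0509, -0.0019, 0.0696]
56 [-0.0433, -0.0016, 0.0746]
62 [-0.0353, -0.0013, 0.0787]
[0.11403643 0.00497894 0.1789693 ] [0.10766057 0.00470056 0.17565123]
```

>>> {"op": "drive_tool", "data": {
  "commands": [
    [[-0.0427,-0.0016,0.0062,0],[-0.0702,-0.0027,0.0153,0],[-0.0821,-0.0031,0.0264,0],[-0.0789,-0.003,0.0348,0],[-0.0748,-0.0028,0.0429,0],[0,0,0,0]]
  ]
}}

```text
time: 35.0
tool_pos: [0.485, 0.3382, 0.225]
ee_rot: [-0.365, 1.468, -0.324]
wrist_force: [-0.6, -3.7, -1.5]
width: 0.0158
```

Run:
```python
from h import *
o,R=show(); snap('side','s15.png')
```

```text
t 35.0 tcp [0.485  0.3382 0.225 ] q [ 0.56   0.131  1.288 -0.08   1.657 -1.06 ] w 0.0158 F [-0.62 -3.73 -1.53]
[[ 0.097 -0.039  0.995]
 [-0.033  0.999  0.042]
 [-0.995 -0.036  0.096]]
```

View pics/s15.png

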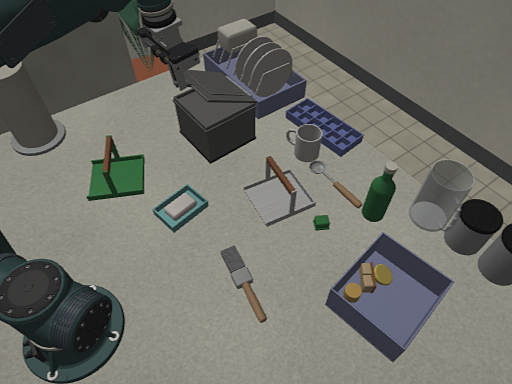

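Lid is rising with the tab. I'll continue to about 60°.

>>> {"op": "drive_tool", "data": {
  "commands": [
    [[-0.0699,-0.0027,0.0505,0],[-0.0643,-0.0024,0.0575,0],[-0.0579,-0.0022,0.0639,0],[-0.0509,-0.0019,0.0696,0],[-0.0433,-0.0016,0.0746,0],[-0.024,-0.001,0.052,0],[0,0,0,0],[0,0,0,0]]
  ]
}}

```text
time: 35.85
tool_pos: [0.5673, 0.3421, 0.3072]
ee_rot: [-0.391, 1.472, -0.349]
wrist_force: [-1.5, -4.7, -0.1]
width: 0.0165
```

Run:
```python
from h import *
o,R=show(); snap('side','s16.png'); snap('top','t16.png'); snap('wrist','w16.png')
for n in ('side','top'):
    s=load({'side':'s16.png','top':'t16.png'}[n]); c=cloud(s); p=c.reshape(-1,3)
    m=(p[:,0]>.54)&(p[:,0]<.68)&(p[:,1]>.25)&(p[:,1]<.305)&(p[:,2]>.165)&(p[:,2]<.32); q=p[m]
    if len(q)>20:
        A=np.linalg.svd(q-q.mean(0))[2][2]; print(n,len(q),'normal',A.round(3),'angle',np.degrees(np.arccos(abs(A[2]))).round(1))
f0=np.array([.4605,.337,.1323]); d=o['tool_pos']-f0; print(d)
from scipy.optimize import brentq
for k,v in (('z',d[2]),('x',d[0])):
    f=(lambda t:.206*np.sin(t)+.0055*np.cos(t)-.0055-v) if k=='z' else (lambda t:-.206*np.cos(t)+.206+.0055*np.sin(t)-v)
    print(k,np.degrees(brentq(f,0,1.4)))
```

```text
t 35.85 tcp [0.5673 0.3421 0.3072] q [ 0.496  0.305  0.919 -0.077  1.851 -1.14 ] w 0.0165 F [-1.46 -4.75 -0.06]
[[ 0.092 -0.04   0.995]
 [-0.034  0.999  0.043]
 [-0.995 -0.037  0.091]]
side 239 normal [-0.855 -0.101 -0.508] angle 59.5
top 266 normal [-0.845  0.043 -0.533] angle 57.8
[0.10680061 0.00510651 0.17489269]
z 59.56069019620117
x 59.69512291911407
```

View pics/s16.png

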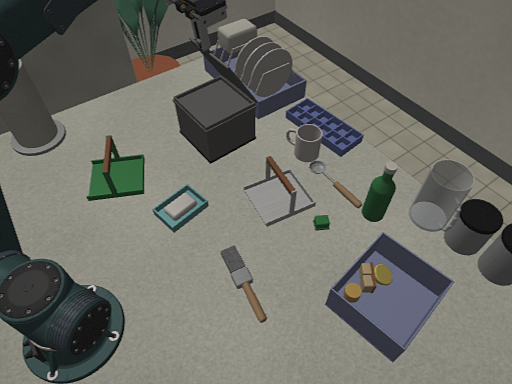

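View pics/t16.png

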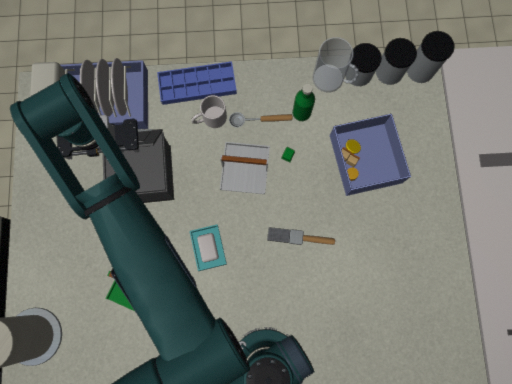

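View pics/w16.png

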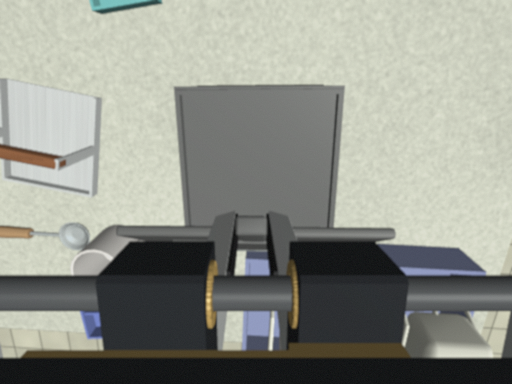

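>>> {"op": "drive_tool", "data": {
  "commands": [
    [[0,0,0,0],[0,0,0,0],[0,0,0,0]]
  ]
}}

```text
time: 36.3
tool_pos: [0.5677, 0.3421, 0.3074]
ee_rot: [-0.388, 1.472, -0.346]
wrist_force: [-0.9, -4.0, -0.8]
width: 0.016
```

Run:
```python
from h import *
s=load('t16.png'); p=cloud(s).reshape(-1,3)-[.594,-.3425,0]
T=Ro.from_euler('z',9.7,degrees=True).as_matrix(); q=p@T
m=(abs(q[:,0])<.085)&(abs(q[:,1])<.075); print('tub contents max z',q[m][:,2].max(), 'floor',np.median(q[m][:,2]))
o,R=show(); print(o['qvel'].round(4))
p2=cloud(s).reshape(-1,3); m=(abs(p2[:,0]-.58)<.03)&(abs(p2[:,1]-.034)<.09)&(p2[:,2]>.098)&(p2[:,2]<.115); print('bar z',np.median(p2[m][:,2]),np.ptp(p2[m][:,2]))
robot.close_job()
```

```text
tub contents max z 0.047279480079750025 floor 0.005288562511388317
t 36.3 tcp [0.5677 0.3421 0.3074] q [ 0.496  0.305  0.919 -0.077  1.851 -1.14 ] w 0.016 F [-0.9  -4.03 -0.8 ]
[[ 0.093 -0.04   0.995]
 [-0.034  0.999  0.043]
 [-0.995 -0.037  0.092]]
[-0.0002  0.0023 -0.0028 -0.0011  0.0015 -0.0019]
bar z 0.1050312798473575 0.01603335183230059
the job is handed in; nothing more can be done
```

The job is done and handed in at about 36 s. All four scraps are in the tub, the empty tray is back on the counter, and the gripper is still holding the caddy lid at about 60 degrees.

**Tipping the tray:** The moves offer no tilt command, so I tilted the tool about 44° by pushing the arm past its reach limit. I gripped the tray's bar with the tool leaning along it. Turning about the tool's axis then tipped the tray towards its open edge. I turned back, set the tray down upright where it had been and let go. After that I brought the tool to about 5° from vertical, pinched the lid's tab and raised it along its arc.

**Last checks:**
- **Lid:** Three estimates gave 59.6° (arm position), 59.5° (side camera) and 57.8° (top camera). They differ by about 2°, all within the 8° allowed. The arm is still, and the gripper opening of 16 mm matches the tab.
- **Scraps:** All four can be seen in the tub. The highest point is at 47 mm, below the 85 mm rim.
- **Tray:** The top of the handle bar is at 105 mm, as it should be with the tray standing on the counter.
- **Other things:** The mug, bottle, soap dish, brush and spoon look unmoved in the pictures, but I did not measure them. The arm hid most of the green tray look-alike in the last top view, though it was in place in the side view.
- **Disagreement:** At the end the wrist showed a sideways force of about 4 N while holding the tab, probably because the pads are not quite square to it. It is well below the limits. No check failed.

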